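# Unpack the pile and set out the soldering bench

### The arm

A 6-joint arm with a two-finger parallel gripper is mounted at the origin on the work surface. World frame = base frame: x ahead of the robot, y to its left, z up, the work surface at z = 0. Lengths are in mm, angles in rad, forces in N, time in s.
With the tool pointing down it reaches from about 275 to 1000 mm from the base axis. Payload 8.4 kg.
Tool frame: the origin (TCP) lies at the very end of the fingers, on their centre line; the grasp point (between the pads) lies r.hold_point_z behind it (r.hold_point_z is the distance from the TCP to the grasp point, in mm); x points along the fingers, z is the direction in which the jaws open and shut, and the axes are right-handed (so a half turn about x gives the same grasp; the last joint's range is limited). The gripper opens to 85 mm and grips with 20 to 120 N. Pads are 22 mm wide; open, the fingers measure 114 mm over their backs; the gripper's body (76 mm by 85 mm) begins 54 mm behind the grasp point. The pads swing forward as they close: fully open they stand 13 mm farther back than shut.
Start: joints at [-1.272, 0.353, 1.633, -0, 1.155, -0.002], TCP at [185.176, -596.94, 200.781] pointing down, gripper open.
Joint ranges: [-2.63, 2.63], [-0.92, 2.1], [0.06, 2.66], [-1.3, 4.44], [0, 2.69], [-3.02, 3.02]. Speed limits (rad/s): [2.22, 2.22, 2.79, 3.14, 3.14, 3.14].

### API

Orientations are given as [roll, pitch, yaw] about the fixed x, y, z axes, in that order (R = Rz(yaw) Ry(pitch) Rx(roll)).
In Python, from rig import r gives the robot as it stands.
- The arm moves only by the tool jog_arm, never from a script. Its argument "series" is a list of rows, each a list of 7 numbers: the turn, a rotation vector about the tool's x, y, z in degrees, then the shift along the tool's x, y, z in cm, then the opening, from 0 (shut) to 1 (fully open). In form: [[wx, wy, wz, tx, ty, tz, fingers], ...]. A call has 1 to 20 rows; each row shifts and turns the commanded pose from where the row before left it, along the tool's axes as they then stand; what a row does not reach is not made up. A row lasts 1/10 s, in which the tool goes at most 50 mm and 8.59 degrees, less where a joint would pass 70% of its speed; a pose out of reach is approached as far as the arm can. A call with a gripper value outside its range is refused whole. The fingers move at their own pace and stop on an object; "force" is the grip in N (left out, the last holds). Time passes only in rows, so rows that do not move let the fingers close. It gives the time, the measured TCP pose, the force and the opening at its end, in the units of the state.
- r.sense(): the state, without advancing time (a new reading comes with each control period).
- r.grab_frame(name): name is "scene" or "top"; returns (picture, depth): 420x560x3 uint8, red, green, blue; 420x560 float32, mm along the optical axis (not along the pixel's ray), 0 where there is no reading.
- r.get_calibration(name): a dict with "mtx" (3x3 intrinsics, pixels), "dist" ([k1, k2, p1, p2, k3] as OpenCV has them; the pictures are not rectified), "position" and "rotation" of the camera in the world. Camera axes: x right, y down, z forward; pixel columns grow to the right and rows downward; lengths in mm; the calibration is good to about 2 mm. A picture is of the moment at which its call begins. get_calibration takes no time and is no camera call.
- r.sign_off(): hands the job in, once; it reports no verdict.
The state is a dict: "clock": time; "qpos": joint angles; "qvel": joint speeds; "joint_efforts": joint torques, N m; "eef_pos": TCP position; "tcp_rot": TCP orientation; "contact_force": force on the tool from outside, world axes, zero at the start; "wrist_torque": the same for the moment, N m; "opening": opening from 0.0 (shut) to 1.0 (fully open).
Only numpy, scipy, OpenCV 4.12 (cv2) and the standard library are available. Lean on these libraries where they do the work, as an engineer would, in place of code of your own. Each camera call takes 0.05 s, during which the arm holds its last target.

### The job

Everything for the next soldering job was carried to the bench in one pile. Work down the pile from the top and put each thing in its own place: the flux tin in the round dish of the iron stand, the solder reel over the spindle of the reel stand, the circuit board module between the pins of the brown assembly jig, and last the parts box in the yellow tray, each sitting flat, the module and the box square to where they sit. Keep everything upright, lower things rather than dropping them, and do not push the screwdriver or the cutters about.

Things in the scene. Friction and masses are not known exactly. Their poses are not given: they have to be found in the camera images.
- tin: Flux tin: closed round tin with a brass-coloured lid, 44 mm diameter, 26 mm high, about 0.07 kg. At the start it stands on top of the pile, roughly in the middle of the reel. Origin: centre of its underside; z up.
- reel: Solder reel standing on its end: blue flanges and a silver winding flush with them, 62 mm outer diameter over its whole height of 40 mm, with a 26 mm bore straight through along z; about 0.25 kg. At the start it stands on the board module, under the tin. Origin: centre of the bore at the underside; z up.
- board: Circuit board module: a green populated board sandwiched between a black bottom plate and a clear top plate, to be treated as a solid block 92 mm (along its x) x 58 mm (along its y) x 28 mm high, flat below and above; about 0.13 kg. At the start it lies on the parts box, long sides roughly parallel to the box's. Origin: centre of its underside; z up.
- parts_box: Closed clear parts box with a flat pale blue-grey lid and small grey latches on its ends, 156 mm (along its x) x 64 mm (along its y) x 38 mm high, about 0.25 kg. The bottom of the pile, standing on the bench (height 0). Origin: centre of its underside; z up.
- iron_stand: Fixed soldering iron stand: black base 8 mm thick with a round silver-rimmed dish for the tin: floor 8 mm above the bench, inside diameter about 65 mm, rim 7 mm high. Origin: under the dish's centre at bench height; z up. The coil holder with the blue-handled iron stands on the dish's +y side, 75 to 150 mm from its centre, leaning to -x, up to 215 mm above the bench.
- reel_stand: Fixed reel stand: grey round base, 92 mm diameter, its flat top (80 mm) 12 mm above the bench; in its middle an upright steel spindle of 10 mm diameter ending in a cone 68 mm above the bench. The reel goes over the spindle and sits on the base. Origin: on the spindle's axis at bench height; z up.
- jig: Fixed assembly jig: brown plate 136 mm (its x) x 100 mm (its y), flat top 14 mm above the bench. Eight pins, 6 mm thick, 14 mm high, at x +-57, y +-20 mm and x +-36, y +-40 mm frame the module's place: flat, long side along x, about 8 mm to spare all round; no pins at the middle of the long sides, so fingers fit there. Origin: under the plate's centre at bench height; z up.
- tray: Shallow yellow tray, fixed: 196 mm (along its x) x 132 mm (along its y) outside, walls 4 mm thick and 14 mm high, flat inner floor 4 mm above the bench. The parts box lies inside, its long side along the tray's x. Origin: under the tray's centre at bench height; z up.
- screwdriver: Loose red-handled screwdriver, 170 mm long, lying on the bench beyond the work. A bystander. Origin: in its middle part, at bench height.
- cutters: Loose side cutters with blue handles, 110 mm long, 14 mm high, lying on the bench beyond the middle of the work. A bystander. Origin: in the middle, at bench height.
Not all that is in view belongs to the job. Several things have the shape of the iron_stand; the one meant has the colours described above.

How it is judged (in metres and radians):
On the way, in this order (a step that is already met when the one before it is completed fails the run):
1. the flux tin sits in the dish of the iron stand (z of tin in the frame of iron_stand between 0.003 and 0.013 m and angle between tin's own z axis and vertical below 0.1 rad and horizontal distance between tin and iron_stand below 0.012 m and contact force between tin and the fingers below 0.1 N), for 0.2 s.
2. the solder reel sits on the reel stand, over its spindle (z of reel in the frame of reel_stand between 0.007 and 0.017 m and angle between reel's own z axis and vertical below 0.1 rad and horizontal distance between reel and reel_stand below 0.012 m and contact force between reel and the fingers below 0.1 N), for 0.2 s.
3. the board module lies on the jig between its pins (z of board in the frame of jig between 0.009 and 0.019 m and angle between board's own z axis and vertical below 0.1 rad and horizontal distance between board and jig below 0.012 m and angle between the x axis of board and the x axis of jig, either way round below 0.2 rad and contact force between board and the fingers below 0.1 N), for 0.2 s.
4. the parts box lies in the yellow tray (z of parts_box in the frame of tray between -0.001 and 0.009 m and angle between parts_box's own z axis and vertical below 0.1 rad and angle between the x axis of parts_box and the x axis of tray, either way round below 0.3 rad and x of parts_box in the frame of tray between -0.018 and 0.018 m and y of parts_box in the frame of tray between -0.028 and 0.028 m and contact force between parts_box and the fingers below 0.1 N), for 0.2 s.
At the end, for the whole second after the job is handed in: Tin in dish, reel on its stand, module on jig: centres within 12 mm; box in tray within 18 mm lengthwise, 28 mm across. Long sides within 0.2 rad (module), 0.3 rad (box). All within 5 mm of the seat's height, upright within 0.1 rad, released, at rest (all of step 1 and all of step 2 and all of step 3 and all of step 4 and linear speed of each of tin, reel, board, parts_box below 0.02 m/s); the robot touches nothing.
It fails at once if one of the four things is tipped over (more than 0.7 rad) (angle between any of tin, reel, board, parts_box's own z axis and vertical above 0.7 rad).
It fails at once if one of the four things is dropped (moves at more than 0.7 m/s out of the fingers) ((linear speed of tin above 0.7 m/s and contact force between tin and the fingers below 0.05 N) or (linear speed of reel above 0.7 m/s and contact force between reel and the fingers below 0.05 N) or (linear speed of board above 0.7 m/s and contact force between board and the fingers below 0.05 N) or (linear speed of parts_box above 0.7 m/s and contact force between parts_box and the fingers below 0.05 N)).
It fails at once if the screwdriver or the cutters are pushed more than 30 mm (distance of any of screwdriver, cutters from where it was at the start of the episode above 0.03 m).
It also fails if it takes over 144 s, if anything falls off the work surface, if the arm or the gripper's body presses on something with over 40 N, if the wrist force passes 120 N, or if a joint passes its speed limit or range.

## Working session

There is one attempt and no reset: what is moved stays moved. The work goes in short steps, Python scripts to look and compute and a tool call to move; the robot and the scene stay as the last step left them, time stands still between calls to the robot, and variables do not carry over. Pictures are saved under pics/ and viewed, and the job is handed in when it is done.

Besides the shell and the picture viewer there is one more tool, called after ">>>" by a JSON object that holds its "fn" and its "kwargs". jog_arm: Moves the arm, as the interface text tells. Its arguments: {"type":"object","properties":{"series":{"type":"array"},"force":{"type":"number"}},"required":["series"]}

```bash
ls; mkdir -p pics
python3 - <<'E'
from rig import r
import cv2
print(r.sense()); print(r.hold_point_z)
for n in("scene","top"):
    p,d=r.grab_frame(n); cv2.imwrite(f"pics/{n}0.png",p[:,:,::-1]); print(n,r.get_calibration(n))
    import numpy as np; np.save(f"pics/{n}0d.npy",d)
E
```

```text
pics
{'clock': 0.0, 'qpos': array([-1.27240507e+00,  3.53654627e-01,  1.63413778e+00,  1.84038478e-05,
        1.15517931e+00, -2.41185529e-03]), 'qvel': array([-0.00032772, -0.00042836,  0.0014527 , -0.00074568, -0.00050149,
        0.0001931 ]), 'joint_efforts': array([-1.53029268e-04, -6.05248404e+01, -3.42074311e+01, -3.18413877e-04,
        8.97241174e-03, -1.90954921e-05]), 'eef_pos': array([ 185.02749684, -596.44608109,  200.05609611]), 'tcp_rot': array([3.12697978, 1.56941716, 1.85697913]), 'contact_force': array([0.27556229, 0.31801454, 0.06865997]), 'wrist_torque': array([ 0.02064057,  0.01051948, -0.06227888]), 'opening': 1.0018547894536187}
18.700000000000003
scene {'mtx': array([[417.10094254,   0.        , 276.40859684],
       [  0.        , 417.10094254, 206.41756518],
       [  0.        ,   0.        ,   1.        ]]), 'dist': array([-0.11741632,  0.        ,  0.        ,  0.        ,  0.        ]), 'position': array([1404.41169979, -251.06970862,  624.06895927]), 'rotation': array([-2.12143862, -0.02370864,  1.26483039])}
top {'mtx': array([[403.44340254,   0.        , 289.08215642],
       [  0.        , 403.44340254, 215.24257346],
       [  0.        ,   0.        ,   1.        ]]), 'dist': array([-0.08809027,  0.        ,  0.        ,  0.        ,  0.        ]), 'position': array([ 398.42364087,   20.86530085, 1021.4117721 ]), 'rotation': array([-2.97814909,  0.01037484, -1.56393321])}
```

View pics/top0.png

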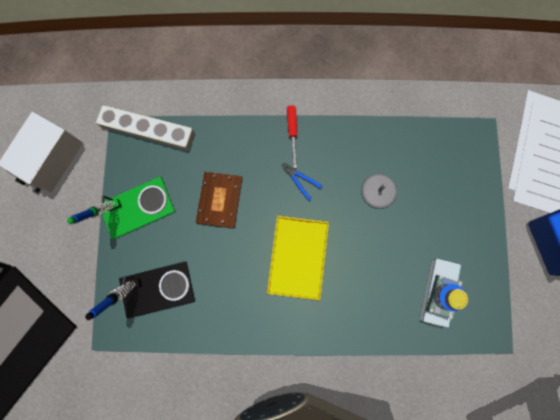

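View pics/scene0.png

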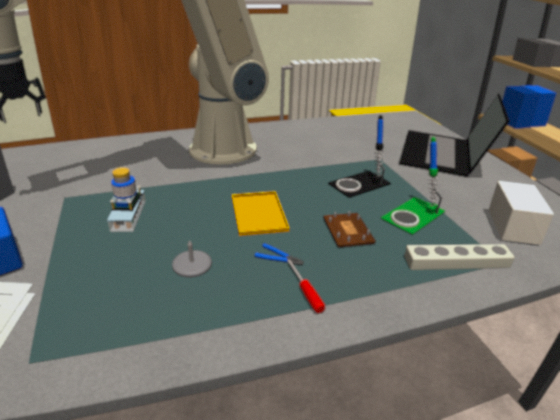

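The top view shows two stands of the iron-stand shape. The green one has its dish at (152,199) and the black one at (173,285). The description says black base and silver rim, so (173,285) is the one. The pile is at (457,298), the reel stand at (379,190), the jig at (219,200) and the tray at (299,258). I'll confirm with crops and measure.

```bash
cat > h.py <<'E'
import numpy as np, cv2
from scipy.spatial.transform import Rotation as R
from rig import r
def cam(n):
    c=r.get_calibration(n); return c["mtx"],c["dist"],np.array(c["position"]),R.from_euler('xyz',c["rotation"]).as_matrix()
def rays(n,uv):
    K,D,p,M=cam(n); q=cv2.undistortPoints(np.float64(uv).reshape(-1,1,2),K,D).reshape(-1,2)
    return p,np.c_[q,np.ones(len(q))]@M.T
def onplane(n,uv,z):
    p,d=rays(n,uv); return p+d*((z-p[2])/d[:,2])[:,None]
def cloud(n,dep):
    h,w=dep.shape; u,v=np.meshgrid(np.arange(w),np.arange(h))
    p,d=rays(n,np.c_[u.ravel(),v.ravel()])
    P=p+d*dep.ravel()[:,None]; P[dep.ravel()==0]=np.nan
    return P.reshape(h,w,3)
def save(name,p,box=None,s=1):
    if box: u0,v0,u1,v1=box; p=p[v0:v1,u0:u1]
    cv2.imwrite("pics/"+name,cv2.resize(p,None,fx=s,fy=s,interpolation=cv2.INTER_CUBIC)[:,:,::-1])
E
python3 - <<'E'
from h import *
p=cv2.imread("pics/top0.png")[:,:,::-1]; s=cv2.imread("pics/scene0.png")[:,:,::-1]
a=cv2.resize(p[250:350,400:500],(400,400),interpolation=cv2.INTER_CUBIC);b=cv2.resize(p[245:345,75:215],(400,286),interpolation=cv2.INTER_CUBIC)
o=np.zeros((400,800,3),np.uint8);o[:,:400]=a;o[:286,400:]=b;save("c1.png",o)
C=cloud("top",np.load("pics/top0d.npy"))
print("rpts",[C[v,u].round() for u,v in((457,298),(299,258),(219,220),(173,285),(395,195),(250,250))])
hsv=cv2.cvtColor(np.ascontiguousarray(p),cv2.COLOR_RGB2HSV)
print([hsv[v,u] for u,v in((457,298),(299,258),(210,185),(173,285),(370,195),(173,273),(440,300),(449,285))])
E
```

```text
rpts [array([ 363., -338.,  133.]), array([457.,   7.,   6.]), array([551., 210.,  14.]), array([387., 322.,  10.]), array([ 620., -240.,    9.]), array([477., 131.,   1.])]
[array([ 28, 168, 208], dtype=uint8), array([ 29, 244, 213], dtype=uint8), array([ 11, 177,  91], dtype=uint8), array([20,  9, 87], dtype=uint8), array([150,   3, 154], dtype=uint8), array([120,   3,  98], dtype=uint8), array([110, 195, 190], dtype=uint8), array([109, 196, 217], dtype=uint8)]
```

View pics/c1.png

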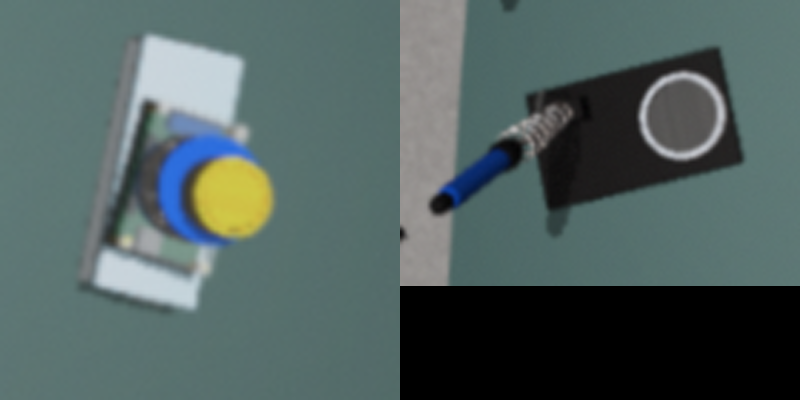

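The crop confirms it: black base, silver rim, blue-handled iron, dish centred near (173.7,285). The pile crop shows the yellow lid on the blue reel, on the green board, on the pale box lid. Next I'll measure everything.

```bash
cat > meas0.py <<'E'
from h import *
p=cv2.imread("pics/top0.png")[:,:,::-1]
C=cloud("top",np.load("pics/top0d.npy"))
hsv=cv2.cvtColor(np.ascontiguousarray(p),cv2.COLOR_RGB2HSV)
H,S,V=[hsv[...,i].astype(int) for i in range(3)]
vv,uu=np.mgrid[:420,:560]
def win(u0,v0,u1,v1): return (uu>=u0)&(uu<u1)&(vv>=v0)&(vv<v1)
def big(m):
    cs,_=cv2.findContours(m.astype(np.uint8),cv2.RETR_EXTERNAL,cv2.CHAIN_APPROX_NONE)
    return max(cs,key=cv2.contourArea).reshape(-1,2).astype(float)
def circ(name,m,z):
    c=onplane("top",big(m),z)[:,:2]; (x,y),rad=cv2.minEnclosingCircle(c.astype(np.float32)); print(name,"hullmean",cv2.fitEllipse(c.astype(np.float32)),"enc",x,y,rad)
def rect(name,m,z):
    c=onplane("top",big(m),z)[:,:2].astype(np.float32); q=cv2.minAreaRect(c); print(name,q, cv2.boxPoints(q).round(1).tolist())
circ("tin",win(430,270,500,340)&(abs(H-28)<8)&(S>110),132)
circ("reel",win(430,270,500,340)&((abs(H-28)<8)|(abs(H-110)<8))&(S>140),106)
circ("dish",win(150,262,198,308)&(V>130)&(S<50),15)
circ("rstand",win(355,165,405,215)&(S<25),9)
rect("tray",win(255,200,345,310)&(abs(H-29)<8)&(S>180),14)
rect("jig",win(185,160,255,240)&(abs(H-11)<8)&(S>100),14)
rect("boxtop",win(415,250,480,335)&(V>170)&(S<50),38)
Z=C[...,2]
for n,lo,hi in(("tinz",125,140),("reelz",98,112),("boardz",58,73),("boxz",31,45)):
    m=win(410,240,490,345)&(Z>lo)&(Z<hi); P=C[m]; q=cv2.minAreaRect(P[:,:2].astype(np.float32)); print(n,m.sum(),np.median(P[:,2]),q)
E
python3 meas0.py
```

```text
tin hullmean ((360.8556823730469, -339.43536376953125), (40.06318283081055, 44.280635833740234), 172.60751342773438) enc 361.1209716796875 -339.4389343261719 22.493406295776367
reel hullmean ((359.7677307128906, -349.5008239746094), (38.14593505859375, 43.7794075012207), 179.9686279296875) enc 360.2832946777344 -349.7807312011719 22.36724853515625
dish hullmean ((386.8399658203125, 319.2994079589844), (72.61894226074219, 73.1751708984375), 174.04791259765625) enc 386.9654846191406 319.49407958984375 37.60342788696289
rstand hullmean ((631.09619140625, -198.15943908691406), (88.3453598022461, 89.69923400878906), 37.67884063720703) enc 631.0061645507812 -197.9613037109375 45.831260681152344
tray ((459.2245788574219, 9.97894287109375), (129.4969482421875, 193.73995971679688), 83.23110961914062) [[355.3999938964844, -42.900001525878906], [547.7999877929688, -65.69999694824219], [563.0999755859375, 62.900001525878906], [370.70001220703125, 85.69999694824219]]
jig ((605.2260131835938, 212.81463623046875), (98.15967559814453, 134.46836853027344), 82.94953155517578) [[532.5, 172.399993896484
[... 170 characters left out ...]
6, 71.27928161621094), 76.06033325195312) [[371.29998779296875, -372.20001220703125], [440.5, -389.29998779296875], [455.6000061035156, -328.3999938964844], [386.5, -311.20001220703125]]
tinz 340 133.13518198305468 ((360.94677734375, -339.6675720214844), (42.027191162109375, 43.70933151245117), 86.2440185546875)
reelz 266 107.62638527553406 ((366.372314453125, -333.4117126464844), (51.44584274291992, 62.04096221923828), 67.37126922607422)
boardz 404 67.71121946809257 ((364.6283874511719, -336.269287109375), (58.976043701171875, 92.62467193603516), 71.61614227294922)
boxz 813 39.48974049454068 ((373.59197998046875, -338.173095703125), (65.8594741821289, 158.25704956054688), 76.02813720703125)
```

```bash
cat >> h.py <<'E'
def plan(x,y,z,jaw_deg=None):
    """print shift in tool axes (cm) and turn about tool axes (deg) to reach a tool-down pose; turn first, then shift"""
    s=r.sense(); M=R.from_euler('xyz',s["tcp_rot"]).as_matrix(); p=np.array(s["eef_pos"])
    jd=np.degrees(np.arctan2(M[1,2],M[0,2]))
    T=M
    if jaw_deg is not None:
        c=[jaw_deg,jaw_deg+180]; a=np.radians(min(c,key=lambda k:abs((k-jd+180)%360-180)))
        zz=np.array([np.cos(a),np.sin(a),0]); xx=np.array([0,0,-1.]); T=np.c_[xx,np.cross(zz,xx),zz]
    w=np.degrees(R.from_matrix(M.T@T).as_rotvec())
    t=T.T@(np.array([x,y,z])-p)/10
    print("pos",p.round(1),"jaw",jd.round(1),"tilt",np.degrees(np.arccos(-M[2,0])).round(2),"q",np.array(s["qpos"]).round(2),"t",round(s["clock"],2),"F",np.array(s["contact_force"]).round(1),"open",round(s["opening"],3))
    print("TURN",w.round(2),"then SHIFT cm",t.round(2))
E
python3 - <<'E'
from h import *
s=r.sense();print(R.from_euler('xyz',s["tcp_rot"]).as_matrix().round(3))
plan(361,-339.5,200,83); plan(361,-339.5,200)
K,D,p,M=cam("top")
print(onplane("top",[(133,283),(90,314),(90,314)],50)[0], onplane("top",[(88,316)],215))
E
```

```text
[[-0.     0.955  0.296]
 [ 0.001  0.296 -0.955]
 [-1.     0.    -0.001]]
pos [ 185.1 -596.5  200.1] jaw -72.8 tilt 0.07 q [-1.27  0.35  1.63  0.    1.16 -0.  ] t 0.1 F [ 0.4 -0.6 -0.9] open 1.004
TURN [ 2.423e+01 -7.000e-02  2.000e-02] then SHIFT cm [ 1.000e-02  1.433e+01 -2.765e+01]
pos [ 185.1 -596.5  200.1] jaw -72.8 tilt 0.07 q [-1.27  0.35  1.63  0.    1.16 -0.  ] t 0.1 F [ 0.4 -0.6 -0.9] open 1.004
TURN [0. 0. 0.] then SHIFT cm [  0.04  24.42 -19.33]
[390.26023791 409.01608305  50.        ] [[323.81383838 433.33584797 215.        ]]
```

>>> {"fn": "jog_arm", "kwargs": {"series": [[8.1,0,0,0,0,0,1],[8.1,0,0,0,0,0,1],[8,0,0,0,0,0,1],[0,0,0,0,0.7,-1.4,1],[0,0,0,0,1.4,-2.7,1],[0,0,0,0,1.7,-3.3,1],[0,0,0,0,1.7,-3.3,1],[0,0,0,0,1.7,-3.3,1],[0,0,0,0,1.7,-3.3,1],[0,0,0,0,1.7,-3.3,1],[0,0,0,0,1.5,-3,1],[0,0,0,0,1.1,-2,1],[0,0,0,0,0.6,-1.3,1],[0,0,0,0,0.2,-0.7,1],[0,0,0,0,0,0,1],[0,0,0,0,0,0,1]]}}

```text
clock: 1.7
eef_pos: [357.3, -340.4, 200.8]
tcp_rot: [-0.235, 1.57, -1.927]
contact_force: [-0.5, 0.0, -0.8]
opening: 1.003
```

Run:
```python
from h import *
plan(361,-339.5,112,-97)
p,d=r.grab_frame("top"); save("t1.png",p,(380,220,560,355),4)
p,d=r.grab_frame("scene"); save("s1.png",p,(40,80,240,230),4)
```

```text
pos [ 357.3 -340.4  200.8] jaw -96.9 tilt 0.02 q [-0.76  0.15  1.91 -0.    1.09  0.93] t 1.7 F [-0.5  0.  -0.8] open 1.003
TURN [0.06 0.02 0.  ] then SHIFT cm [ 8.88  0.35 -0.14]
```

View pics/s1.png

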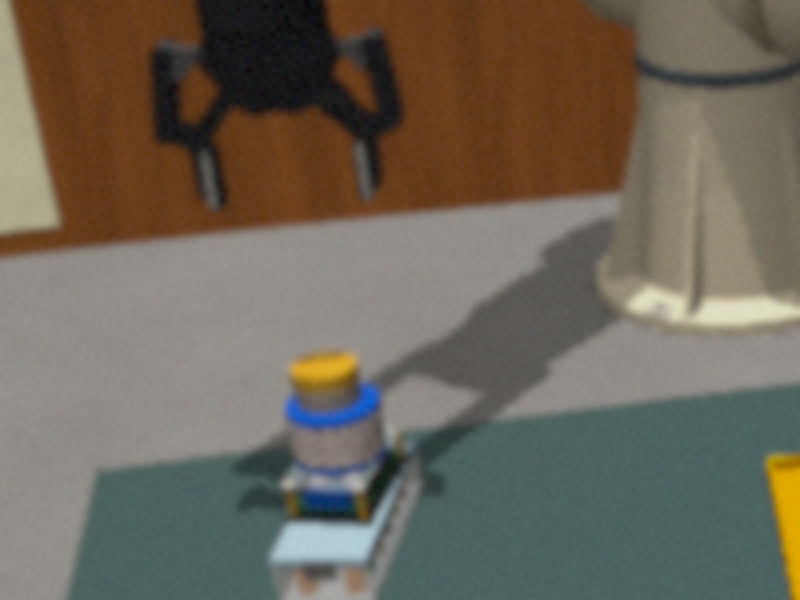

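View pics/t1.png

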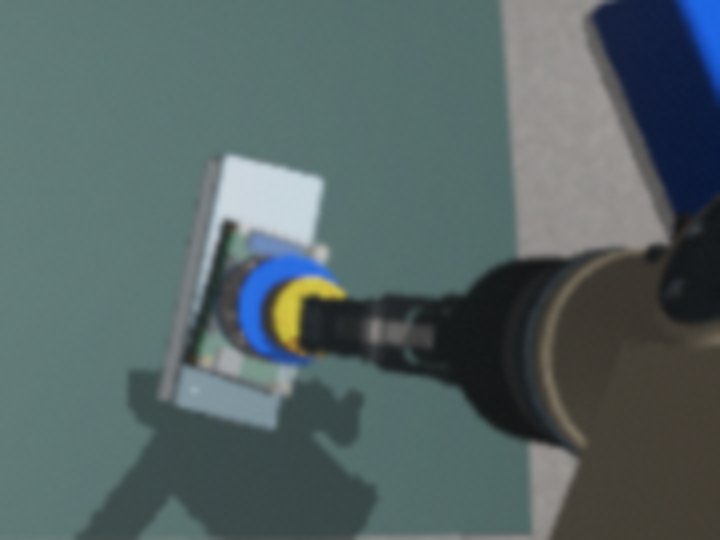

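The scene crop shows the open gripper above the pile, jaws straddling the tin lid (crop 325,370), with the fingers along world y. Descending onto the tin.

>>> {"fn": "jog_arm", "kwargs": {"series": [[0,0,0,1,0.35,-0.1,1],[0,0,0,2,0,0,1],[0,0,0,2,0,0,1],[0,0,0,1.5,0,0,1],[0,0,0,1,0,0,1],[0,0,0,0.8,0,0,1],[0,0,0,0.5,0,0,1],[0,0,0,0,0,0,1],[0,0,0,0,0,0,0.6],[0,0,0,0,0,0,0.5],[0,0,0,0,0,0,0.4],[0,0,0,0,0,0,0.3],[0,0,0,0,0,0,0.3],[0,0,0,0,0,0,0.3],[0,0,0,0,0,0,0.3],[0,0,0,0,0,0,0.3]], "force": 40}}

```text
clock: 3.4
eef_pos: [361.2, -339.4, 112.8]
tcp_rot: [2.246, 1.571, 0.553]
contact_force: [0.1, 0.1, -0.3]
opening: 0.296
```

Run:
```python
from h import *
plan(361,-339.5,200,-97)
p,d=r.grab_frame("scene"); save("s2.png",p,(70,130,190,220),6)
```

```text
pos [ 361.2 -339.4  112.8] jaw -97.0 tilt 0.0 q [-0.76  0.26  1.99  0.    0.89  0.94] t 3.4 F [ 0.1  0.1 -0.3] open 0.296
TURN [ 0.04 -0.   -0.  ] then SHIFT cm [-8.72 -0.02  0.01]
```

View pics/s2.png

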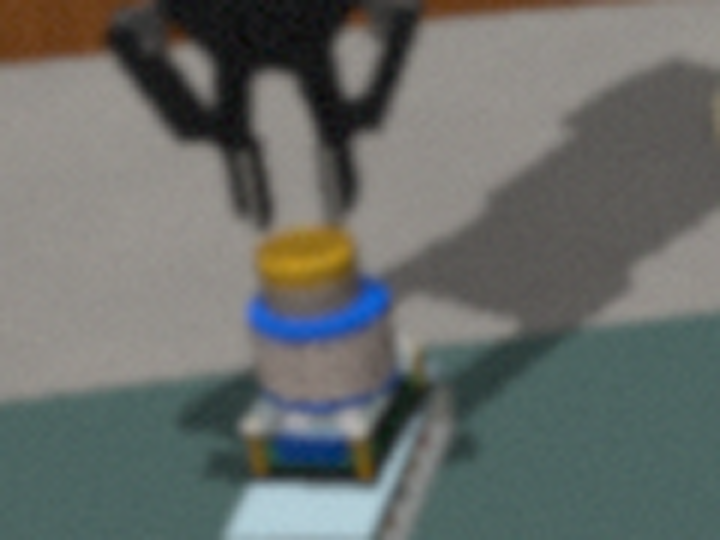

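The jaws closed to 0.296 on nothing. In the crop the fingertips (260,215) and (340,205) are behind or above the lid at (308,255). I'll compare the TCP and tin in both views before doing anything else.

```bash
cat >> h.py <<'E'
def proj(n,P):
    K,D,p,M=cam(n); rv=cv2.Rodrigues(M.T)[0]; return cv2.projectPoints(np.float64(P).reshape(-1,1,3),rv,-M.T@p,K,D)[0].reshape(-1,2)
E
python3 - <<'E'
from h import *
for n in("scene","top"):
    print(n,"tcp",proj(n,[[361.2,-339.4,112.8]]),"tintop",proj(n,[[361,-339.5,132]]),"tin bottom",proj(n,[[361,-339.5,106]]),"dishc",proj(n,[[387,319,8]]))
p,d=r.grab_frame("top"); save("t2.png",p,(400,240,520,330),6)
C=cloud("scene",np.load("pics/scene0d.npy"));C2=cloud("scene",r.grab_frame("scene")[1])
print(C[171,122],C[175,122],C[185,122],C2[171,122],C2[175,122],C2[166,114],C2[160,126])
E
```

```text
scene tcp [[121.71520417 176.62701636]] tintop [[120.49982252 170.12026785]] tin bottom [[122.09176273 178.86602358]] dishc [[347.60990654 184.71203279]]
top tcp [[454.00649945 298.46048344]] tintop [[457.44643322 298.88534027]] tin bottom [[452.88504083 298.4348502 ]] dishc [[174.33404245 284.9052504 ]]
[ 359.67859036 -336.21687621  128.317546  ] [ 379.053496   -336.43650886  126.11576309] [ 396.73051327 -339.49917448  106.22185075] [ 361.06425373 -336.10394276  128.97507716] [ 378.25306712 -336.50314903  125.72704418] [nan nan nan] [ 370.73615954 -320.53967064  163.30726338]
```

View pics/t2.png

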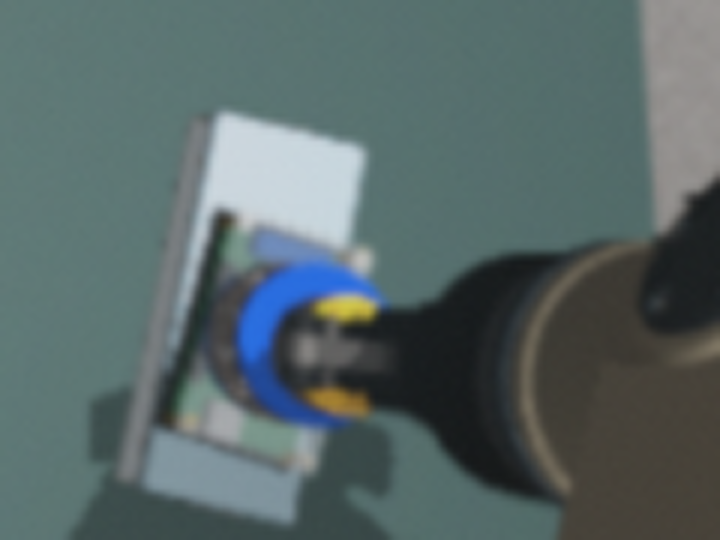

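Run:
```python
from h import *
print("s1 tcp proj",proj("scene",[[357,-340,200],[357,-340,213],[357,-297,213],[357,-383,213]]))
p,d=r.grab_frame("scene"); C=cloud("scene",d)
for v in range(148,176,2): print(v,[tuple(C[v,u].round(0)) if d[v,u]>0 else None for u in (111,113,115,123,126,128)])
p,d=r.grab_frame("top"); C=cloud("top",d)
for u in range(444,470,2): print(u,C[298,u].round(0),C[291,u].round(0))
```

```text
s1 tcp proj [[116.07993372 145.69388719]
 [115.2553343  140.98168648]
 [132.42984449 139.13829967]
 [ 97.91564094 142.8842716 ]]
148 [(np.float64(354.0), np.float64(-354.0), np.float64(194.0)), (np.float64(-121.0), np.float64(-393.0), np.float64(-1.0)), (np.float64(-118.0), np.float64(-386.0), np.float64(-1.0)), (np.float64(377.0), np.float64(-323.0), np.float64(200.0)), (np.float64(376.0), np.float64(-315.0), np.float64(198.0)), (np.float64(372.0), np.float64(-311.0), np.float64(196.0))]
150 [(np.float64(373.0), np.float64(-353.0), np.float64(197.0)), (np.float64(-99.0), np.float64(-392.0), np.float64(-0.0)), (np.float64(-100.0), np.float64(-385.0), np.float64(-1.0)), (np.float64(378.0), np.float64(-323.0), np.float64(195.0)), (np.float64(378.0), np.float64(-316.0), np.float64(194.0)), (np.float64(372.0), np.float64(-311.0), np.float64(191.0))]
152 [(np.float64(372.0), np.float64(-354.0), np.float64(191.0)), (np.float64(-86.0), np.float64(-392.0), np.float64(-2.0)), (np.float64(-75.0), np.float64(-384.0), np.float64(1.0)), (np.float64(374.0), np.float64(-324.0), np.float64(188.0)), 
[... 3975 characters left out ...]
131.0)), (np.float64(377.0), np.float64(-326.0), np.float64(127.0)), (np.float64(372.0), np.float64(-321.0), np.float64(124.0))]
444 [ 362. -319.  107.] [ 378. -319.  108.]
446 [ 363. -319.  118.] [ 378. -324.  107.]
448 [ 367. -277.  241.] [ 381. -277.  242.]
450 [ 368. -279.  247.] [ 381. -280.  245.]
452 [ 368. -283.  245.] [ 380. -303.  196.]
454 [ 367. -287.  245.] [ 378. -332.  134.]
456 [ 368. -290.  249.] [ 378. -337.  132.]
458 [ 368. -293.  248.] [ 378. -341.  133.]
460 [ 368. -297.  250.] [ 378. -347.  130.]
462 [ 368. -298.  257.] [ 380. -318.  209.]
464 [ 368. -304.  252.] [ 380. -318.  221.]
466 [ 368. -302.  265.] [ 380. -320.  224.]
468 [ 368. -303.  271.] [ 380. -322.  230.]
```

Depth puts the real fingertips at about z=145 (x about 360 and y about -339, both as expected) while the TCP reads 112.8. So the tips are about 32 mm higher than reported at this opening. I'll open, go 30 mm lower and grasp again, going by the images for height.

>>> {"fn": "jog_arm", "kwargs": {"series": [[0,0,0,0,0,0,1],[0,0,0,0,0,0,1],[0,0,0,0,0,0,1],[0,0,0,0,0,0,1],[0,0,0,0,0,0,1],[0,0,0,0.6,0,0,1],[0,0,0,0.8,0,0,1],[0,0,0,0.8,0,0,1],[0,0,0,0.6,0,0,1],[0,0,0,0,0,0,1],[0,0,0,0,0,0,0.7]]}}

```text
clock: 4.75
eef_pos: [361.1, -339.3, 84.5]
tcp_rot: [-2.209, 1.57, 2.382]
contact_force: [0.1, -0.6, 0.5]
opening: 0.857
```

Run:
```python
from h import *
plan(361,-339.5,200,-97)
p,d=r.grab_frame("scene"); save("s3.png",p,(70,130,190,220),6)
```

```text
pos [ 361.1 -339.3   84.5] jaw -97.0 tilt 0.04 q [-0.76  0.31  2.01  0.    0.83  0.94] t 4.75 F [ 0.1 -0.6  0.5] open 0.857
TURN [ 0.03 -0.02  0.03] then SHIFT cm [-1.155e+01 -1.000e-02  2.000e-02]
```

View pics/s3.png

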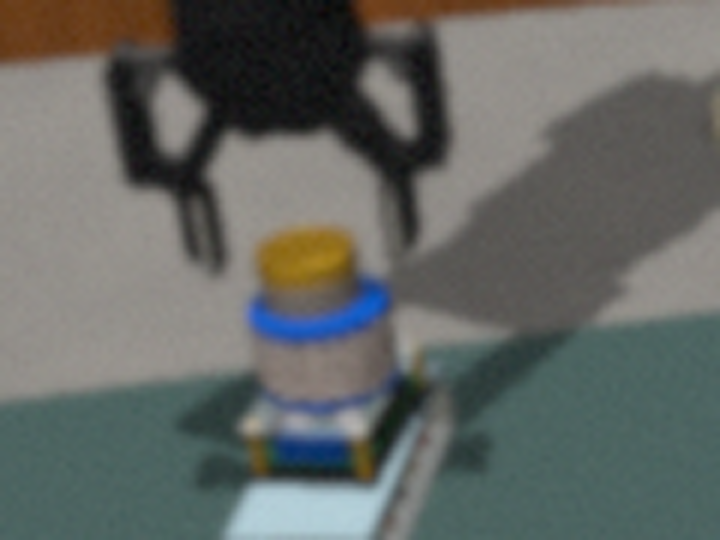

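The fingertips now straddle the lid, left at (210,270) and right at (405,250) in the crop. Going 2 mm lower and closing.

>>> {"fn": "jog_arm", "kwargs": {"series": [[0,0,0,0.2,0,0,0.7],[0,0,0,0,0,0,0.5],[0,0,0,0,0,0,0.4],[0,0,0,0,0,0,0.35],[0,0,0,0,0,0,0.3],[0,0,0,0,0,0,0.3],[0,0,0,0,0,0,0.3]]}}

```text
clock: 5.5
eef_pos: [361.3, -339.6, 83.1]
tcp_rot: [0.76, 1.57, -0.933]
contact_force: [-0.9, 0.7, 5.8]
opening: 0.497
```

Run:
```python
from h import *
plan(361,-339.5,200,-97)
p,d=r.grab_frame("scene"); save("s4.png",p,(70,130,190,220),6)
```

```text
pos [ 361.3 -339.6   83.1] jaw -97.0 tilt 0.03 q [-0.76  0.31  2.01 -0.    0.82  0.94] t 5.5 F [-0.9  0.7  5.8] open 0.497
TURN [ 0.04  0.02 -0.02] then SHIFT cm [-11.69  -0.03  -0.  ]
```

View pics/s4.png

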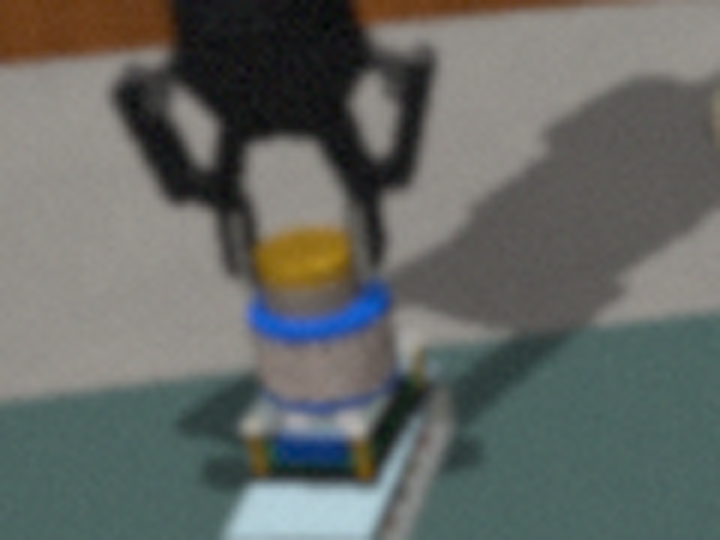

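Gripped: the opening stopped at 0.497, about 42 mm, and the jaws are on the lid at (308,255). Lifting.

>>> {"fn": "jog_arm", "kwargs": {"series": [[0,0,0,-0.2,0,0,0.3],[0,0,0,-0.4,0,0,0.3],[0,0,0,-0.8,0,0,0.3],[0,0,0,-1.4,0,0,0.3],[0,0,0,-1.8,0,0,0.3],[0,0,0,-1.8,0,0,0.3],[0,0,0,-1.2,0,0,0.3],[0,0,0,-0.5,0,0,0.3],[0,0,0,0,0,0,0.3],[0,0,0,0,0,0,0.3]]}}

```text
clock: 6.55
eef_pos: [360.9, -339.1, 163.3]
tcp_rot: [-2.188, 1.57, 2.403]
contact_force: [0.6, 0.5, -1.2]
opening: 0.498
```

Run:
```python
from h import *
plan(387,319.4,164,-97)
p,d=r.grab_frame("scene"); save("s5.png",p,(70,100,190,220),5)
C=cloud("scene",d); np.save("pics/s5d.npy",d)
hsv=cv2.cvtColor(p,cv2.COLOR_RGB2HSV).astype(int); m=(abs(hsv[...,0]-25)<10)&(hsv[...,1]>120); m[:, :80]=0; m[:,160:]=0;m[200:]=0
P=C[m]; print(m.sum(),np.nanmin(P,0),np.nanmax(P,0))
```

```text
pos [ 360.9 -339.1  163.3] jaw -97.0 tilt 0.04 q [-0.76  0.19  1.94 -0.    1.    0.94] t 6.55 F [ 0.6  0.5 -1.2] open 0.498
TURN [ 0.03 -0.02  0.04] then SHIFT cm [ -0.07  -5.44 -65.68]
155 [-1082.4904732   -386.07527057   -81.30328348] [ 385.31693991 -176.56338951  353.75149912]
```

View pics/s5.png

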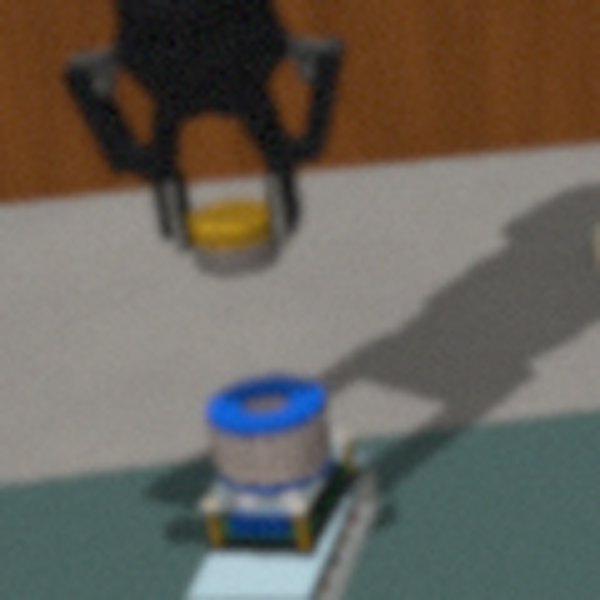

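The tin hangs level in the jaws at crop (233,235), and the reel with its bore is visible at (270,400). Travelling to above the dish.

>>> {"fn": "jog_arm", "kwargs": {"series": [[0,0,0,0,-0.1,-1,0.3],[0,0,0,0,-0.2,-2,0.3],[0,0,0,0,-0.2,-3,0.3],[0,0,0,0,-0.3,-4,0.3],[0,0,0,0,-0.3,-4,0.3],[0,0,0,0,-0.3,-4,0.3],[0,0,0,0,-0.3,-4,0.3],[0,0,0,0,-0.4,-4,0.3],[0,0,0,0,-0.4,-4,0.3],[0,0,0,0,-0.4,-4,0.3],[0,0,0,0,-0.4,-4,0.3],[0,0,0,0,-0.4,-4,0.3],[0,0,0,0,-0.4,-4,0.3],[0,0,0,0,-0.3,-4,0.3],[0,0,0,0,-0.3,-4,0.3],[0,0,0,0,-0.3,-4,0.3],[0,0,0,0,-0.2,-3.5,0.3],[0,0,0,0,-0.2,-2.5,0.3],[0,0,0,0,0,-1.2,0.3],[0,0,0,0,0,-0.5,0.3]]}}

```text
clock: 8.6
eef_pos: [386.6, 319.9, 163.2]
tcp_rot: [-0.768, 1.57, -2.459]
contact_force: [-0.0, 0.2, -0.1]
opening: 0.496
```

>>> {"fn": "jog_arm", "kwargs": {"series": [[0,0,0,0,0,0,0.3],[0,0,0,0,0,0,0.3]]}}

```text
clock: 8.8
eef_pos: [387.0, 318.2, 163.6]
tcp_rot: [-0.513, 1.57, -2.206]
contact_force: [0.7, -0.8, -1.9]
opening: 0.501
```

```bash
cat > meas1.py <<'E'
# top-view things elsewhere, with the arm away
from h import *
p,d=r.grab_frame("top"); save("t5.png",p); C=cloud("top",d); np.save("pics/t5d.npy",d)
hsv=cv2.cvtColor(p,cv2.COLOR_RGB2HSV).astype(int); H,S,V=hsv[...,0],hsv[...,1],hsv[...,2]
vv,uu=np.mgrid[:420,:560]; w=(uu>425)&(uu<490)&(vv>265)&(vv<335)
m=w&(abs(H-110)<8)&(S>140)&(C[...,2]>97)
cs,h=cv2.findContours(m.astype(np.uint8),cv2.RETR_CCOMP,cv2.CHAIN_APPROX_NONE)
for c in cs:
    if cv2.contourArea(c)<20: continue
    q=onplane("top",c.reshape(-1,2),106)[:,:2].astype(np.float32); print("reel contour",len(c),cv2.fitEllipse(q))
E
python3 meas1.py
python3 - <<'E'
from h import *
plan(387,319.4,20,-97)
p,d=r.grab_frame("scene"); save("s6.png",p,(290,80,450,215),5)
E
```

```text
reel contour 79 ((364.12811279296875, -338.63592529296875), (58.86100387573242, 61.76144790649414), 161.23431396484375)
reel contour 33 ((364.3957214355469, -338.4171142578125), (26.26302146911621, 27.738977432250977), 88.57484436035156)
pos [387.1 318.1 163.7] jaw -97.0 tilt 0.04 q [ 0.69  0.2   1.93 -0.    1.01  2.38] t 8.85 F [-0.5  0.5 -0.6] open 0.5
TURN [-0.02  0.03  0.02] then SHIFT cm [14.37 -0.03 -0.12]
```

View pics/s6.png

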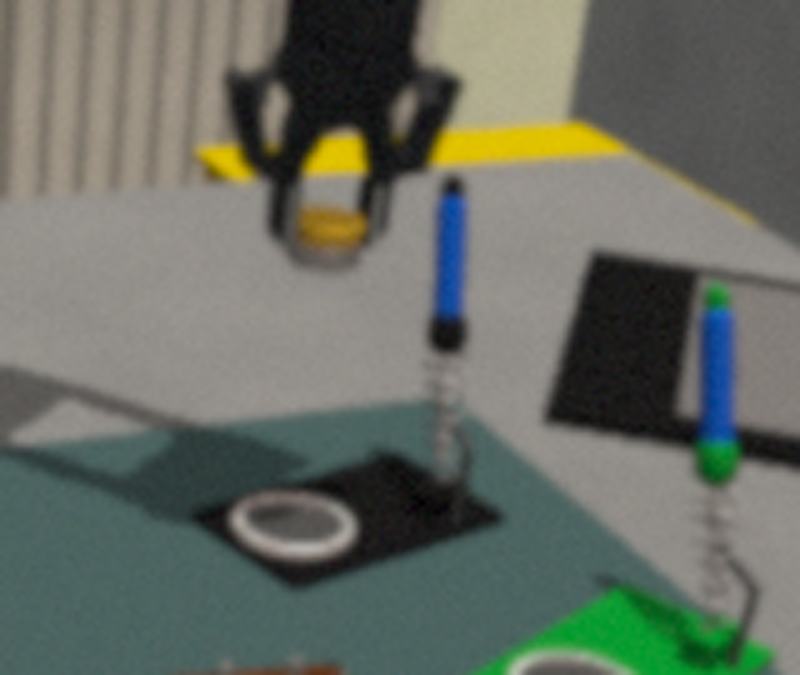

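View pics/t5.png

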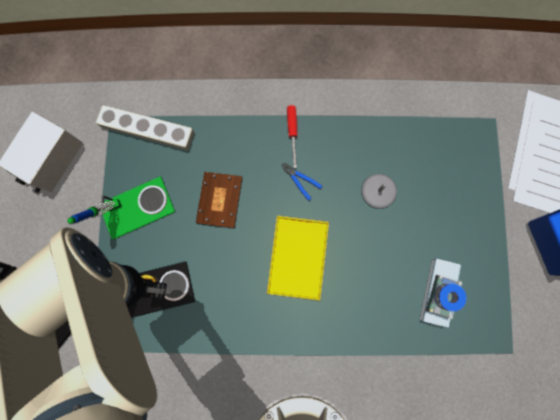

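The scene crop shows the tin (330,235) above and behind the black stand's dish (293,525), with the iron handle (450,260) clear of it. The top view shows the reel bore at (452,297). Lowering.

>>> {"fn": "jog_arm", "kwargs": {"series": [[0,0,0,0.6,0,-0.1,0.3],[0,0,0,1.3,0,0,0.3],[0,0,0,2,0,0,0.3],[0,0,0,2.3,0,0,0.3],[0,0,0,2.3,0,0,0.3],[0,0,0,2.3,0,0,0.3],[0,0,0,2,0,0,0.3],[0,0,0,1.6,0,0,0.3],[0,0,0,1.1,0,0,0.3],[0,0,0,0.7,0,0,0.3],[0,0,0,0.4,0,0,0.3],[0,0,0,0,0,0,0.3],[0,0,0,0,0,0,0.3]]}}

```text
clock: 10.2
eef_pos: [387.7, 320.6, -1.8]
tcp_rot: [2.37, 1.57, 0.678]
contact_force: [0.4, -0.9, -0.2]
opening: 0.494
```

Run:
```python
from h import *
plan(387,319.4,-15,-97)
p,d=r.grab_frame("scene"); save("s7.png",p,(290,80,450,215),5)
```

```text
pos [387.7 320.6  -1.8] jaw -97.0 tilt 0.05 q [ 0.69  0.46  2.04 -0.    0.64  2.38] t 10.2 F [ 0.4 -0.9 -0.2] open 0.494
TURN [ 0.04 -0.03 -0.03] then SHIFT cm [ 1.32 -0.06  0.12]
```

View pics/s7.png

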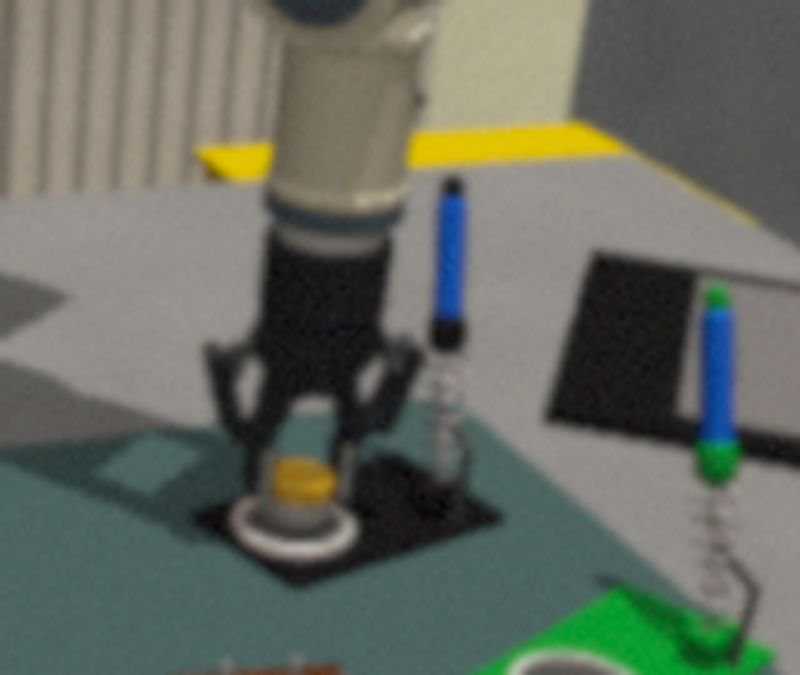

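The tin is hovering over the dish, crop (303,490), within the rim (293,525). Lowering slowly while watching the force.

>>> {"fn": "jog_arm", "kwargs": {"series": [[0,0,0,0.4,-0.1,0.1,0.3],[0,0,0,0.3,0,0,0.3],[0,0,0,0.2,0,0,0.3],[0,0,0,0.2,0,0,0.3],[0,0,0,0.1,0,0,0.3],[0,0,0,0,0,0,0.3]]}}

```text
clock: 10.85
eef_pos: [386.2, 319.4, -14.4]
tcp_rot: [-0.737, 1.57, -2.429]
contact_force: [0.2, 0.9, -1.1]
opening: 0.501
```

Run:
```python
from h import *
plan(387,319.4,-15,-97)
p,d=r.grab_frame("scene"); save("s8.png",p,(320,150,400,210),8)
```

```text
pos [386.2 319.4 -14.4] jaw -97.0 tilt 0.02 q [ 0.69  0.48  2.04 -0.    0.61  2.38] t 10.85 F [ 0.2  0.9 -1.1] open 0.501
TURN [0.04 0.01 0.01] then SHIFT cm [ 0.06  0.08 -0.01]
```

View pics/s8.png

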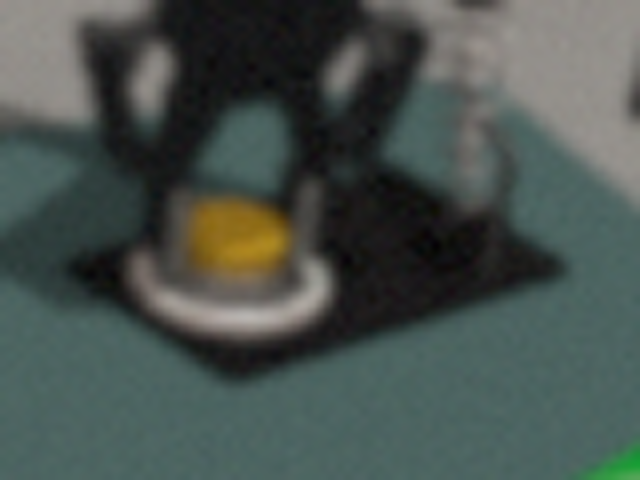

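>>> {"fn": "jog_arm", "kwargs": {"series": [[0,0,0,0.1,0,0,0.3],[0,0,0,0,0,0,0.3]]}}

```text
clock: 11.1
eef_pos: [386.4, 319.5, -14.9]
tcp_rot: [2.479, 1.571, 0.787]
contact_force: [-0.9, -0.8, 4.1]
opening: 0.497
```

>>> {"fn": "jog_arm", "kwargs": {"series": [[0,0,0,0.1,0,0,0.3],[0,0,0,0,0,0,0.3]]}}

```text
clock: 11.3
eef_pos: [386.4, 319.5, -15.0]
tcp_rot: [2.405, 1.57, 0.713]
contact_force: [-4.2, -2.8, 20.0]
opening: 0.502
```

Contact with the floor, 20 N at TCP z=-15 as predicted. Easing up 1 mm and releasing.

>>> {"fn": "jog_arm", "kwargs": {"series": [[0,0,0,-0.1,0,0,0.45],[0,0,0,0,0,0,0.55],[0,0,0,0,0,0,0.65],[0,0,0,0,0,0,0.8],[0,0,0,0,0,0,0.8],[0,0,0,-0.3,0,0,0.8],[0,0,0,-1,0,0,0.8],[0,0,0,-2,0,0,0.8],[0,0,0,-2.5,0,0,0.8],[0,0,0,-3,0,0,0.8],[0,0,0,-3,0,0,0.9],[0,0,0,-3,0,0,1],[0,0,0,-2.5,0,0,1],[0,0,0,-1,0,0,1],[0,0,0,0,0,0,1]]}}

```text
clock: 12.8
eef_pos: [387.0, 320.0, 169.4]
tcp_rot: [2.388, 1.568, 0.696]
contact_force: [0.2, -0.3, 0.1]
opening: 0.999
```

Run:
```python
from h import *
plan(364.2,-338.5,170,-97)
p,d=r.grab_frame("scene"); save("s9.png",p,(290,110,450,215),5)
print(proj("scene",[[386,319.5,34]]))
hsv=cv2.cvtColor(p,cv2.COLOR_RGB2HSV).astype(int); m=(abs(hsv[...,0]-24)<9)&(hsv[...,1]>120); m[:165]=0;m[192:]=0;m[:,:325]=0;m[:,:][:,372:]=0
v,u=np.nonzero(m);print(len(u),u.mean(),v.mean(),u.min(),u.max(),v.min(),v.max())
```

```text
pos [387.  320.  169.4] jaw -97.0 tilt 0.18 q [0.69 0.2  1.93 0.   1.02 2.38] t 12.8 F [ 0.2 -0.3  0.1] open 0.999
TURN [ 0.03 -0.13 -0.12] then SHIFT cm [-6.000e-02  5.760e+00  6.564e+01]
[[348.54109911 177.16387488]]
125 348.84 179.064 341 357 175 184
```

View pics/s9.png

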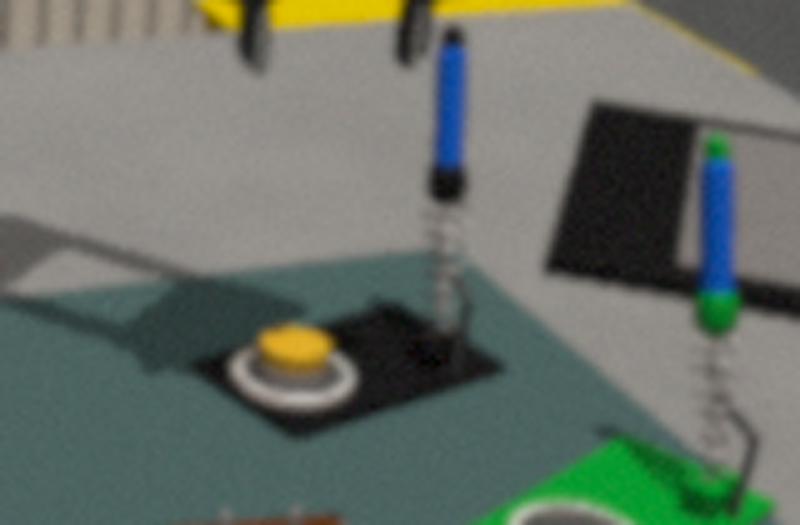

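The tin sits in the dish: crop (295,348), centred and upright. The gripper is open and clear. Returning to the pile.

>>> {"fn": "jog_arm", "kwargs": {"series": [[0,0,0,0,0.1,1,1],[0,0,0,0,0.2,2,1],[0,0,0,0,0.3,3,1],[0,0,0,0,0.3,4,1],[0,0,0,0,0.3,4,1],[0,0,0,0,0.3,4,1],[0,0,0,0,0.3,4,1],[0,0,0,0,0.4,4,1],[0,0,0,0,0.4,4,1],[0,0,0,0,0.4,4,1],[0,0,0,0,0.4,4,1],[0,0,0,0,0.4,4,1],[0,0,0,0,0.4,4,1],[0,0,0,0,0.3,4,1],[0,0,0,0,0.3,4,1],[0,0,0,0,0.3,4,1],[0,0,0,0,0.3,3.5,1],[0,0,0,0,0.3,2.5,1],[0,0,0,0,0.1,1.2,1],[0,0,0,0,0,0.5,1]]}}

```text
clock: 14.85
eef_pos: [363.1, -340.0, 166.6]
tcp_rot: [-2.21, 1.568, 2.379]
contact_force: [0.8, -0.1, 0.8]
opening: 1.002
```

>>> {"fn": "jog_arm", "kwargs": {"series": [[0,0,0,0,0,0,1],[0,0,0,0,0,0,1]]}}

```text
clock: 15.05
eef_pos: [363.9, -338.5, 167.4]
tcp_rot: [-2.393, 1.57, 2.198]
contact_force: [0.4, 0.8, 0.0]
opening: 1.002
```

Run:
```python
from h import *
plan(364.2,-338.5,43,-97)
# tin check from top view
p,d=r.grab_frame("top"); hsv=cv2.cvtColor(p,cv2.COLOR_RGB2HSV).astype(int); m=((abs(hsv[...,0]-27)<9)&(hsv[...,1]>110)).astype(np.uint8); m[:250]=0;m[320:]=0;m[:,:150]=0;m[:,200:]=0
c=max(cv2.findContours(m,0,1)[0],key=cv2.contourArea); print("tin",cv2.minEnclosingCircle(onplane("top",c.reshape(-1,2),34)[:,:2].astype(np.float32)))
```

```text
pos [ 363.9 -338.5  167.4] jaw -96.9 tilt 0.07 q [-0.75  0.19  1.94  0.    1.01  0.94] t 15.05 F [0.4 0.8 0. ] open 1.002
TURN [ 0.07 -0.05  0.05] then SHIFT cm [ 1.244e+01  3.000e-02 -1.000e-02]
tin ((386.4532775878906, 317.75909423828125), 23.502878189086914)
```

The tin measures (386,318) against the dish at (387,319), so step 1 is fine. Descending on the reel.

>>> {"fn": "jog_arm", "kwargs": {"series": [[0,0,0,1,0,0,1],[0,0,0,2,0,0,1],[0,0,0,2,0,0,1],[0,0,0,2,0,0,1],[0,0,0,1.8,0,0,1],[0,0,0,1.5,0,0,1],[0,0,0,1.1,0,0,1],[0,0,0,0.7,0,0,1],[0,0,0,0.3,0,0,1],[0,0,0,0,0,0,1],[0,0,0,0,0,0,0.8],[0,0,0,0,0,0,0.7],[0,0,0,0,0,0,0.6],[0,0,0,0,0,0,0.5],[0,0,0,0,0,0,0.5],[0,0,0,0,0,0,0.5]], "force": 50}}

```text
clock: 16.7
eef_pos: [364.5, -339.9, 44.8]
tcp_rot: [1.094, 1.57, -0.598]
contact_force: [-2.0, 1.5, 8.0]
opening: 0.723
```

Run:
```python
from h import *
plan(364.2,-338.5,43,-97)
p,d=r.grab_frame("scene"); save("s10.png",p,(70,120,190,220),6)
```

```text
pos [ 364.5 -339.9   44.8] jaw -97.0 tilt 0.06 q [-0.75  0.38  2.03  0.    0.74  0.94] t 16.7 F [-2.   1.5  8. ] open 0.723
TURN [ 0.03  0.03 -0.05] then SHIFT cm [ 0.18 -0.05 -0.14]
```

View pics/s10.png

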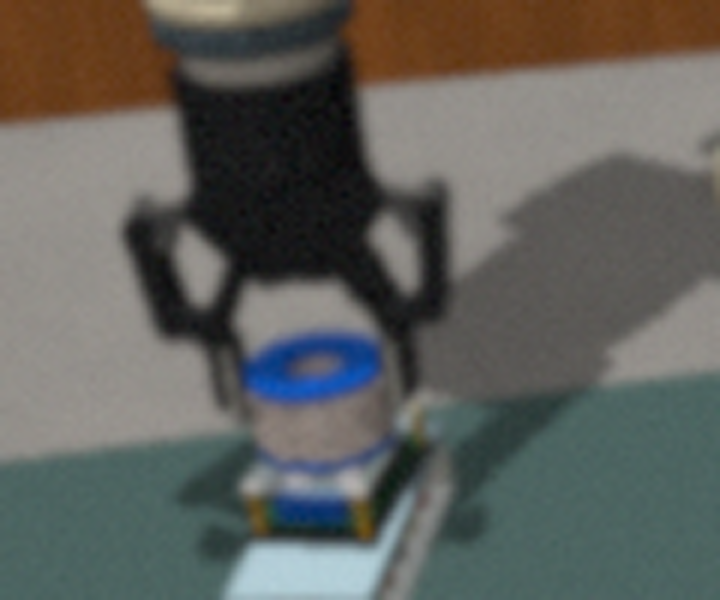

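The reel is gripped at 0.723, about 61 mm, and upright with its bore at (318,362) in the crop. Lifting it and checking the spindle position in the scene view.

>>> {"fn": "jog_arm", "kwargs": {"series": [[0,0,0,-0.2,0,0,0.5],[0,0,0,-0.4,0,0,0.5],[0,0,0,-0.8,0,0,0.5],[0,0,0,-1.4,0,0,0.5],[0,0,0,-1.8,0,0,0.5],[0,0,0,-1.8,0,0,0.5],[0,0,0,-1.2,0,0,0.5],[0,0,0,-0.6,0,0,0.5],[0,0,0,0,0,0,0.5],[0,0,0,0,0,0,0.5]]}}

```text
clock: 17.75
eef_pos: [363.9, -339.5, 125.3]
tcp_rot: [-2.187, 1.57, 2.404]
contact_force: [-0.3, 0.7, -2.1]
opening: 0.719
```

Run:
```python
from h import *
plan(631,-198,127,-97)
p,d=r.grab_frame("scene")
a=p[220:290,150:230]; b=p[100:220,60:190]
o=np.zeros((420,800,3),np.uint8); o[:350,:400]=cv2.resize(a,(400,350),interpolation=2); o[:369,400:]=cv2.resize(b,(400,369),interpolation=2); save("s11.png",o)
print("spindle tip/base proj",proj("scene",[[631,-198,68],[631,-198,12]]), proj("top",[[631,-198,68],[631,-198,12]]))
p=cv2.imread("pics/t5.png")[:,:,::-1]; save("t5c.png",p,(350,165,410,215),10)
```

```text
pos [ 363.9 -339.5  125.3] jaw -97.0 tilt 0.04 q [-0.75  0.25  1.97 -0.    0.92  0.94] t 17.75 F [-0.3  0.7 -2.1] open 0.719
TURN [ 0.03 -0.02  0.03] then SHIFT cm [ -0.17  24.79 -17.3 ]
spindle tip/base proj [[189.32213583 240.19079338]
 [191.48472288 259.71587311]] [[383.78064463 185.13384922]
 [378.99134149 190.27618699]]
```

View pics/s11.png

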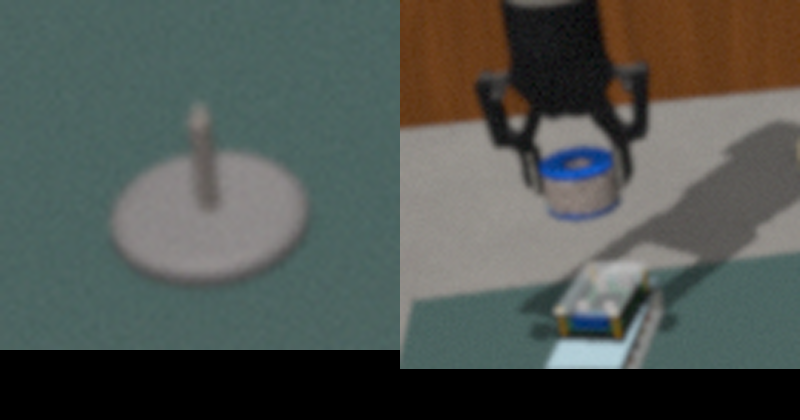

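View pics/t5c.png

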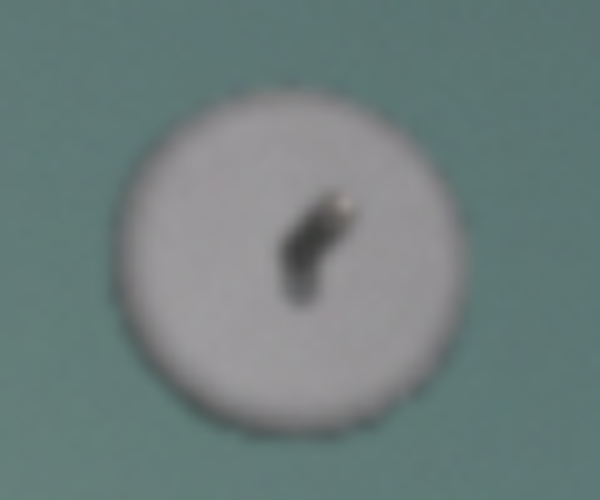

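The spindle tip is at scene (190,240.6) and top (384.3,185.5). The measured position projects to (189.3,240.2) and (383.8,185.1), so it agrees within 1.5 mm. Moving over the stand.

>>> {"fn": "jog_arm", "kwargs": {"series": [[0,0,0,0,0.7,-0.5,0.5],[0,0,0,0,1.5,-1,0.5],[0,0,0,0,2.2,-1.5,0.5],[0,0,0,0,2.8,-2,0.5],[0,0,0,0,2.8,-2,0.5],[0,0,0,0,2.8,-2,0.5],[0,0,0,0,2.8,-2,0.5],[0,0,0,0,2.8,-2,0.5],[0,0,0,0,2.5,-1.8,0.5],[0,0,0,0,2,-1.3,0.5],[0,0,0,0,1.2,-0.8,0.5],[0,0,0,0,0.7,-0.4,0.5],[0,0,0,0,0,0,0.5],[0,0,0,0,0,0,0.5],[0,0,0,0,0,0,0.5]]}}

```text
clock: 19.3
eef_pos: [630.4, -198.7, 125.8]
tcp_rot: [-1.489, 1.57, 3.101]
contact_force: [-0.4, -0.1, -1.6]
opening: 0.718
```

Run:
```python
from h import *
plan(631,-198,70,-97)
p,d=r.grab_frame("scene"); save("s12.png",p,(120,120,260,285),4)
```

```text
pos [ 630.4 -198.7  125.8] jaw -97.0 tilt 0.03 q [-0.31  0.48  1.62 -0.    1.05  1.39] t 19.3 F [-0.4 -0.1 -1.6] open 0.718
TURN [-0.01  0.    0.03] then SHIFT cm [ 5.58  0.05 -0.07]
```

View pics/s12.png

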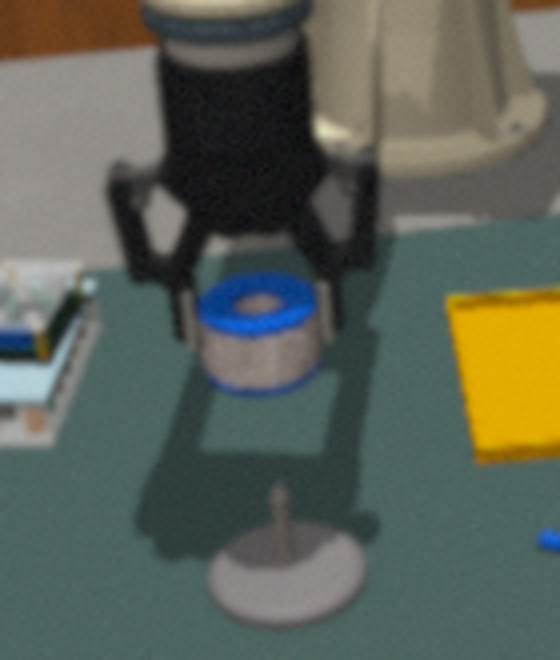

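Run:
```python
from h import *
print(proj("scene",[[630.4,-198.7,187],[630.4,-198.7,147]]))
p,d=r.grab_frame("scene"); hsv=cv2.cvtColor(p,cv2.COLOR_RGB2HSV).astype(int); m=((abs(hsv[...,0]-110)<8)&(hsv[...,1]>140)).astype(np.uint8); m[:185]=0;m[207:]=0;m[:,:165]=0;m[:,205:]=0
c=max(cv2.findContours(m,0,1)[0],key=cv2.contourArea); print(cv2.fitEllipse(c)); e=cv2.fitEllipse(onplane("scene",cv2.convexHull(c).reshape(-1,2),187)[:,:2].astype(np.float32)); print(e)
```

```text
[[184.05101762 194.11613904]
 [185.75293719 210.28823642]]
((183.77175903320312, 195.28939819335938), (15.007505416870117, 29.490135192871094), 84.35041809082031)
((633.8599853515625, -199.51173400878906), (61.527034759521484, 67.61149597167969), 83.76702880859375)
```

The held reel's bore agrees with the TCP to about 3 mm, and the clearance is 8 mm. Lowering to just above the spindle tip.

>>> {"fn": "jog_arm", "kwargs": {"series": [[0,0,0,0.5,0,-0.1,0.5],[0,0,0,1.2,0,0,0.5],[0,0,0,1.8,0,0,0.5],[0,0,0,1.8,0,0,0.5],[0,0,0,1.2,0,0,0.5],[0,0,0,0.7,0,0,0.5],[0,0,0,0.3,0,0,0.5],[0,0,0,0,0,0,0.5],[0,0,0,0,0,0,0.5]]}}

```text
clock: 20.3
eef_pos: [632.0, -197.3, 51.4]
tcp_rot: [1.389, 1.57, -0.303]
contact_force: [-0.4, -1.0, -1.2]
opening: 0.724
```

Run:
```python
from h import *
plan(631,-198,-9,-97)
p,d=r.grab_frame("scene"); save("s13.png",p,(150,190,230,285),7)
```

```text
pos [ 632.  -197.3   51.4] jaw -97.0 tilt 0.06 q [-0.3   0.57  1.66  0.    0.91  1.39] t 20.3 F [-0.4 -1.  -1.2] open 0.724
TURN [ 0.03  0.01 -0.06] then SHIFT cm [ 6.04 -0.09  0.08]
```

View pics/s13.png

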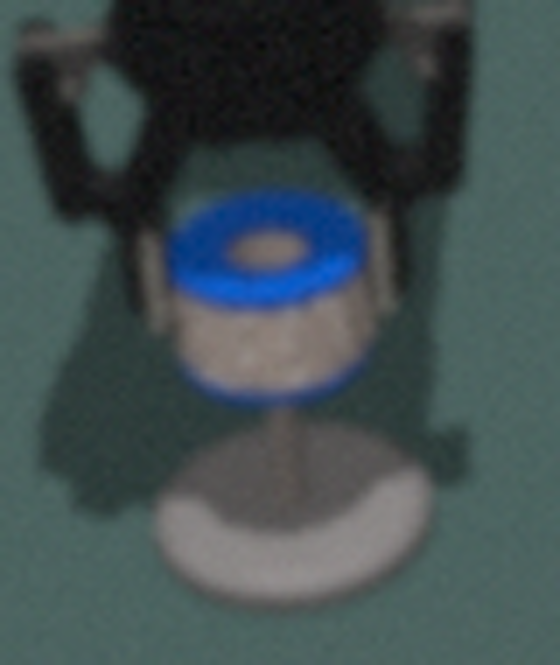

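The reel is over the spindle, with spindle and reel on the same axis at crop x of about 280. Lowering onto it.

>>> {"fn": "jog_arm", "kwargs": {"series": [[0,0,0,0.5,-0.1,0.1,0.5],[0,0,0,0.5,0,0,0.5],[0,0,0,0.5,0,0,0.5],[0,0,0,0.5,0,0,0.5],[0,0,0,0,0,0,0.5]]}}

```text
clock: 20.85
eef_pos: [629.7, -197.8, 29.7]
tcp_rot: [-1.741, 1.569, 2.85]
contact_force: [0.1, -0.3, -2.3]
opening: 0.719
```

>>> {"fn": "jog_arm", "kwargs": {"series": [[0,0,0,1,0,0,0.5],[0,0,0,1,0,0,0.5],[0,0,0,0.8,0,0,0.5],[0,0,0,0.5,0,0,0.5],[0,0,0,0.3,0,0,0.5],[0,0,0,0,0,0,0.5],[0,0,0,0,0,0,0.5]]}}

```text
clock: 21.55
eef_pos: [630.5, -198.1, -5.1]
tcp_rot: [1.347, 1.571, -0.345]
contact_force: [0.2, 0.0, -1.7]
opening: 0.721
```

>>> {"fn": "jog_arm", "kwargs": {"series": [[0,0,0,0.2,0,0,0.5],[0,0,0,0.1,0,0,0.5],[0,0,0,0,0,0,0.5]]}}

```text
clock: 21.85
eef_pos: [630.3, -198.0, -8.2]
tcp_rot: [-1.626, 1.571, 2.965]
contact_force: [-0.3, 0.2, -2.2]
opening: 0.716
```

>>> {"fn": "jog_arm", "kwargs": {"series": [[0,0,0,0.1,0,0,0.5],[0,0,0,0,0,0,0.5]]}}

```text
clock: 22.05
eef_pos: [630.5, -198.0, -9.0]
tcp_rot: [1.395, 1.57, -0.297]
contact_force: [-0.2, 0.7, 0.1]
opening: 0.722
```

>>> {"fn": "jog_arm", "kwargs": {"series": [[0,0,0,0.1,0,0,0.5],[0,0,0,0,0,0,0.5]]}}

```text
clock: 22.25
eef_pos: [630.5, -198.0, -9.1]
tcp_rot: [1.245, 1.57, -0.447]
contact_force: [-3.6, 0.8, 9.7]
opening: 0.723
```

Seated: 9.7 N at TCP z=-9.1, as predicted. Releasing and rising.

>>> {"fn": "jog_arm", "kwargs": {"series": [[0,0,0,-0.1,0,0,0.7],[0,0,0,0,0,0,0.8],[0,0,0,0,0,0,0.9],[0,0,0,0,0,0,1],[0,0,0,0,0,0,1],[0,0,0,0,0,0,1],[0,0,0,-0.3,0,0,1],[0,0,0,-0.8,0,0,1],[0,0,0,-1.5,0,0,1],[0,0,0,-2.5,0,0,1],[0,0,0,-2.5,0,0,1],[0,0,0,-2.5,0,0,1],[0,0,0,-2,0,0,1],[0,0,0,-1,0,0,1],[0,0,0,0,0,0,1]]}}

```text
clock: 23.75
eef_pos: [631.5, -198.3, 124.2]
tcp_rot: [1.39, 1.567, -0.302]
contact_force: [-0.2, -0.5, 0.1]
opening: 1.001
```

```bash
cat > meas2.py <<'E'
from h import *
p,d=r.grab_frame("top"); save("t14.png",p,(350,150,490,345),3); C=cloud("top",d); Z=C[...,2]
vv,uu=np.mgrid[:420,:560]; w=(uu>410)&(uu<490)&(vv>240)&(vv<345)
for n,lo,hi in(("board",58,74),("box",31,46)):
    m=(w&(Z>lo)&(Z<hi)).astype(np.uint8); q=C[m>0]; print(n,m.sum(),np.median(q[:,2]),cv2.minAreaRect(q[:,:2].astype(np.float32)))
p,d=r.grab_frame("scene"); save("s14.png",p,(60,130,260,285),4)
plan(365,-336,100,-108)
E
python3 meas2.py
```

```text
board 0 nan ((0.0, 0.0), (0.0, 0.0), 0.0)
box 0 nan ((0.0, 0.0), (0.0, 0.0), 0.0)
pos [ 630.  -197.9  121.6] jaw -97.0 tilt 0.01 q [-0.31  0.48  1.62  0.    1.04  1.39] t 23.85 F [-0.7  0.6 -0.5] open 0.999
TURN [ 1.103e+01 -0.000e+00  1.000e-02] then SHIFT cm [  2.16 -20.94  21.33]
  return _methods._mean(a, axis=axis, dtype=dtype,
  ret = ret.dtype.type(ret / rcount)
```

View pics/s14.png

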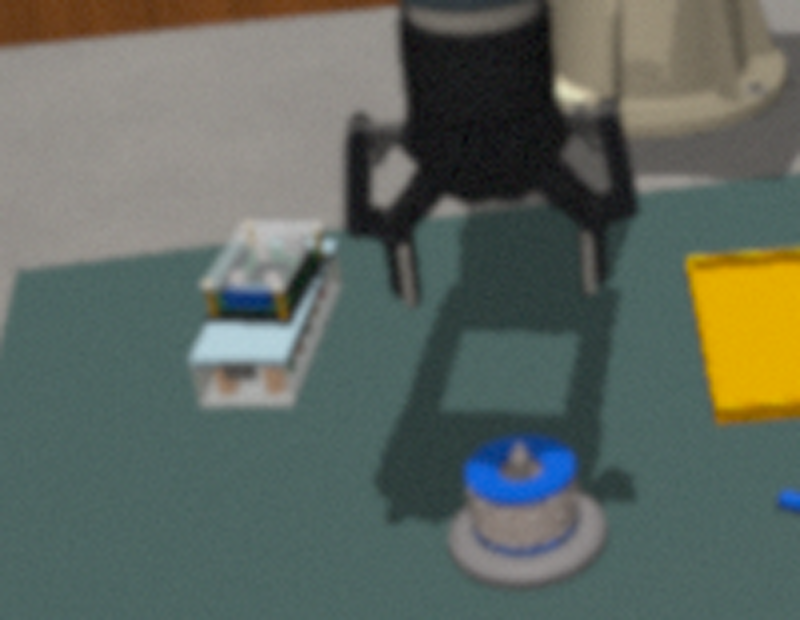

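View pics/t14.png

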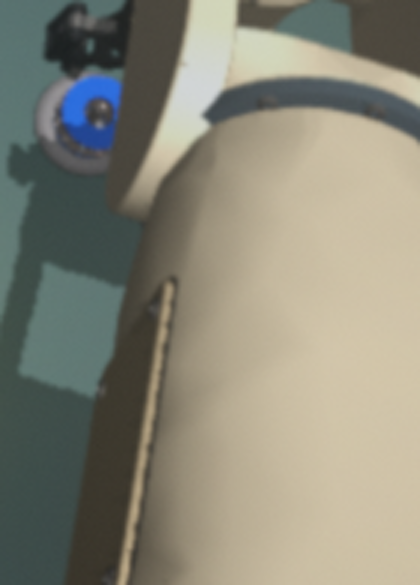

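The reel sits on its stand with the spindle through the bore, crop (520,465). The arm blocks the top view of the board, so I'll measure the board from the earlier arm-free top depth and from the current scene depth.

Run:
```python
from h import *
def rr(C,w,lo,hi,n):
    Z=C[...,2]; m=w&(Z>lo)&(Z<hi); q=C[m]; print(n,m.sum(),np.median(q[:,2]),[np.round(k,1) for k in cv2.minAreaRect(q[:,:2].astype(np.float32))])
vv,uu=np.mgrid[:420,:560]; w=(uu>410)&(uu<490)&(vv>240)&(vv<345)
C=cloud("top",np.load("pics/t5d.npy")); rr(C,w,58,74,"top board"); rr(C,w,31,46,"top box")
p,d=r.grab_frame("scene"); C=cloud("scene",d); w=(uu>85)&(uu<150)&(vv>165)&(vv<235)
rr(C,w,58,70,"scene board"); rr(C,w,33,43,"scene box")
print(C[190,123],C[187,130])
```

```text
top board 447 67.46935437072136 [array([ 364.4, -335.9]), array([58.6, 92.4]), np.float64(72.2)]
top box 813 39.495540855019044 [array([ 373.7, -338.5]), array([ 65. , 158.6]), np.float64(76.0)]
scene board 392 65.17549680536445 [array([ 366.3, -337.4]), array([59.9, 95.1]), np.float64(71.7)]
scene box 413 37.03082858058008 [array([ 377.4, -339.6]), array([ 64.8, 158.1]), np.float64(75.3)]
[ 349.29167247 -343.486176     66.26053743] [ 335.32788681 -324.66755201   65.38790984]
```

>>> {"fn": "jog_arm", "kwargs": {"series": [[5.5,0,0,0,0,0,1],[5.5,0,0,0,0,0,1],[0,0,0,0,-0.7,0.7,1],[0,0,0,0,-1.5,1.5,1],[0,0,0,0,-2.2,2.3,1],[0,0,0,0,-2.5,2.5,1],[0,0,0,0,-2.5,2.5,1],[0,0,0,0,-2.5,2.5,1],[0,0,0,0,-2.5,2.5,1],[0,0,0,0,-2.3,2.5,1],[0,0,0,0,-2,2,1],[0,0,0,0,-1.3,1.4,1],[0,0,0,0,-0.9,0.9,1],[0,0,0,0,0,0,1],[0,0,0,0,0,0,1]]}}

```text
clock: 25.4
eef_pos: [366.0, -336.0, 121.6]
tcp_rot: [3.06, 1.571, 1.176]
contact_force: [0.1, -0.5, 0.4]
opening: 1.001
```

Run:
```python
from h import *
plan(364.8,-336.3,14,-108)
p,d=r.grab_frame("scene"); save("s15.png",p,(60,80,200,235),4)
```

```text
pos [ 366.  -336.   121.6] jaw -107.9 tilt 0.01 q [-0.75  0.25  1.98  0.    0.91  1.14] t 25.4 F [ 0.1 -0.5  0.4] open 1.001
TURN [ 0.05 -0.01 -0.  ] then SHIFT cm [10.76 -0.1   0.06]
```

View pics/s15.png

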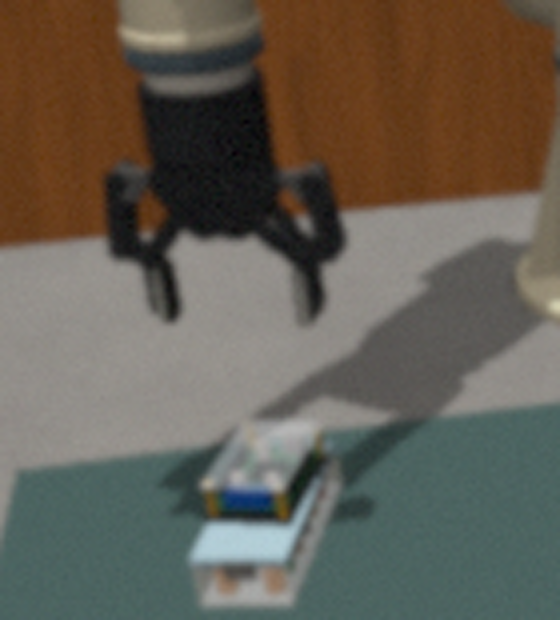

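Jaws are aligned across the board, which is at crop (265,455). Descending to grip the module.

>>> {"fn": "jog_arm", "kwargs": {"series": [[0,0,0,1,-0.1,0.1,1],[0,0,0,2,0,0,1],[0,0,0,2,0,0,1],[0,0,0,2,0,0,1],[0,0,0,1.5,0,0,1],[0,0,0,1,0,0,1],[0,0,0,0.7,0,0,1],[0,0,0,0.5,0,0,1],[0,0,0,0.2,0,0,1],[0,0,0,0,0,0,1],[0,0,0,0,0,0,0.8],[0,0,0,0,0,0,0.7],[0,0,0,0,0,0,0.6],[0,0,0,0,0,0,0.5],[0,0,0,0,0,0,0.5],[0,0,0,0,0,0,0.5]]}}

```text
clock: 27.05
eef_pos: [364.9, -337.1, 13.5]
tcp_rot: [1.192, 1.57, -0.693]
contact_force: [-0.9, 1.5, 5.8]
opening: 0.67
```

Run:
```python
from h import *
plan(364.8,-336.3,14,-108)
p,d=r.grab_frame("scene"); save("s16.png",p,(70,130,190,240),5)
```

```text
pos [ 364.9 -337.1   13.5] jaw -108.0 tilt 0.05 q [-0.75  0.43  2.04  0.    0.67  1.14] t 27.05 F [-0.9  1.5  5.8] open 0.67
TURN [ 0.02  0.02 -0.05] then SHIFT cm [-0.05 -0.03 -0.07]
```

View pics/s16.png

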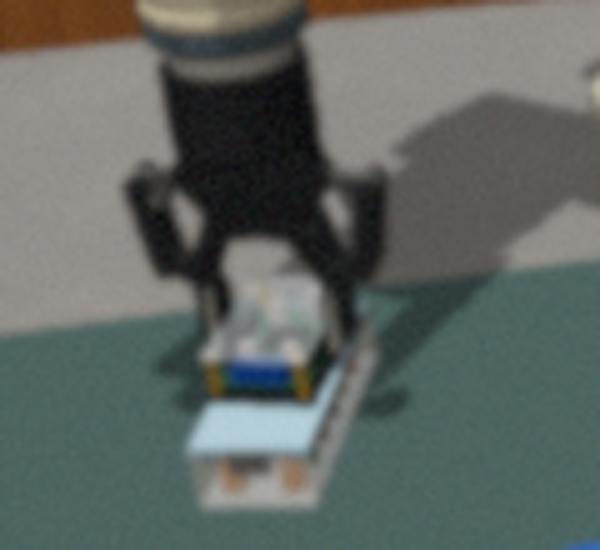

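The module is gripped at 0.67, about 57 mm. Lifting and turning back 11°.

>>> {"fn": "jog_arm", "kwargs": {"series": [[0,0,0,-0.2,0,0,0.5],[0,0,0,-0.4,0,0,0.5],[0,0,0,-0.8,0,0,0.5],[0,0,0,-1.5,0,0,0.5],[0,0,0,-2,0,0,0.5],[0,0,0,-2,0,0,0.5],[0,0,0,-2,0,0,0.5],[0,0,0,-1.2,0,0,0.5],[0,0,0,-0.5,0,0,0.5],[-3,0,0,0,0,0,0.5],[-5,0,0,0,0,0,0.5],[-3,0,0,0,0,0,0.5],[0,0,0,0,0,0,0.5],[0,0,0,0,0,0,0.5]]}}

```text
clock: 28.5
eef_pos: [364.3, -336.5, 118.4]
tcp_rot: [-2.204, 1.57, 2.386]
contact_force: [0.8, 0.7, -0.3]
opening: 0.67
```

Run:
```python
from h import *
plan(605.2,212.8,120,-97)
p,d=r.grab_frame("scene"); save("s17.png",p,(70,90,190,240),4)
# jig pins check from arm-free frame
q=cv2.imread("pics/t5.png")[:,:,::-1]; save("jig.png",q,(185,160,255,240),8)
pj=[[x,y] for x,y in[(57,20),(57,-20),(-57,20),(-57,-20),(36,40),(36,-40),(-36,40),(-36,-40)]]
a=np.radians(-7.0);M=np.array([[np.cos(a),-np.sin(a)],[np.sin(a),np.cos(a)]])
W=np.c_[np.array(pj)@M.T+[605.2,212.8],np.full(8,28.)]
print(((proj("top",W)-[185,160])*8).round().tolist())
```

```text
pos [ 364.3 -336.5  118.4] jaw -97.1 tilt 0.04 q [-0.75  0.26  1.98  0.    0.9   0.95] t 28.5 F [ 0.8  0.7 -0.3] open 0.67
TURN [-0.06 -0.03  0.04] then SHIFT cm [ -0.16  17.21 -57.46]
[[229.0, 123.0], [352.0, 138.0], [171.0, 474.0], [296.0, 490.0], [157.0, 179.0], [404.0, 210.0], [119.0, 400.0], [369.0, 432.0]]
```

View pics/s17.png

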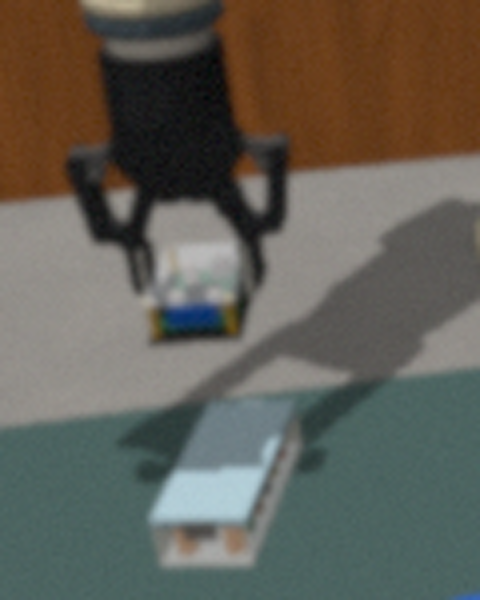

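View pics/jig.png

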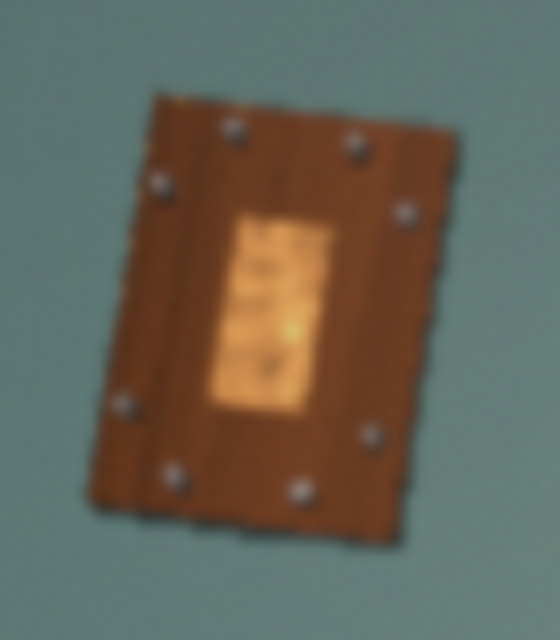

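The module hangs level at crop (195,290). The eight pins in the jig picture fall within about 1 mm of where the measured jig pose predicts. Moving over the jig.

>>> {"fn": "jog_arm", "kwargs": {"series": [[0,0,0,0,0.3,-1,0.5],[0,0,0,0,0.6,-2,0.5],[0,0,0,0,0.9,-3,0.5],[0,0,0,0,1.1,-3.7,0.5],[0,0,0,0,1.1,-3.7,0.5],[0,0,0,0,1.1,-3.7,0.5],[0,0,0,0,1.1,-3.7,0.5],[0,0,0,0,1.1,-3.7,0.5],[0,0,0,0,1.1,-3.7,0.5],[0,0,0,0,1.1,-3.7,0.5],[0,0,0,0,1.1,-3.7,0.5],[0,0,0,0,1.1,-3.7,0.5],[0,0,0,0,1.1,-3.7,0.5],[0,0,0,0,1.1,-3.7,0.5],[0,0,0,0,1.1,-3.7,0.5],[0,0,0,0,1,-3,0.5],[0,0,0,0,0.7,-2.2,0.5],[0,0,0,0,0.4,-1.3,0.5],[0,0,0,0,0.2,-0.6,0.5],[0,0,0,0,0,0,0.5]]}}

```text
clock: 30.55
eef_pos: [605.8, 213.3, 118.6]
tcp_rot: [-0.948, 1.57, -2.64]
contact_force: [0.1, 0.0, -1.0]
opening: 0.665
```

>>> {"fn": "jog_arm", "kwargs": {"series": [[0,0,0,0,0,0,0.5],[0,0,0,0,0,0,0.5]]}}

```text
clock: 30.75
eef_pos: [605.6, 211.9, 118.8]
tcp_rot: [-0.814, 1.57, -2.507]
contact_force: [0.5, -0.2, -1.5]
opening: 0.669
```

Run:
```python
from h import *
plan(605.2,212.8,10,-97)
p,d=r.grab_frame("scene"); save("s18.png",p,(280,110,420,260),4); C=cloud("scene",d)
p,d=r.grab_frame("top"); save("t18.png",p,(170,140,290,260),5); C=cloud("top",d)
```

```text
pos [605.6 211.9 118.8] jaw -97.0 tilt 0.03 q [ 0.33  0.46  1.67 -0.    1.02  2.03] t 30.75 F [ 0.5 -0.2 -1.5] open 0.669
TURN [-0.02  0.02  0.02] then SHIFT cm [10.88 -0.05 -0.08]
```

View pics/s18.png

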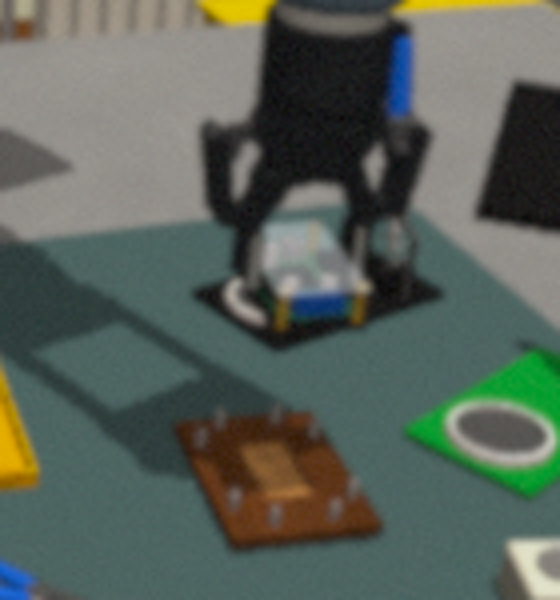

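View pics/t18.png

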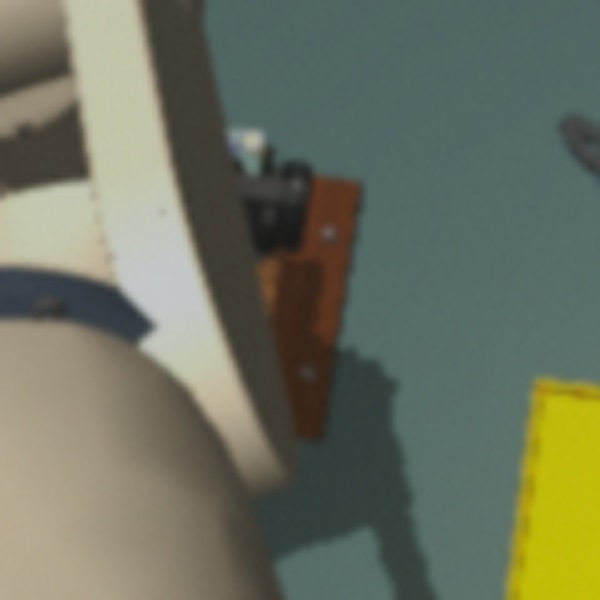

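The module is held square above the jig, scene crop (310,270) with the jig below at (280,480). Lowering to just above the pin tops.

>>> {"fn": "jog_arm", "kwargs": {"series": [[0,0,0,0.6,0,0,0.5],[0,0,0,1.3,0,-0.1,0.5],[0,0,0,2,0,0,0.5],[0,0,0,2,0,0,0.5],[0,0,0,2,0,0,0.5],[0,0,0,1.4,0,0,0.5],[0,0,0,0.8,0,0,0.5],[0,0,0,0.4,0,0,0.5],[0,0,0,0,0,0,0.5],[0,0,0,0,0,0,0.5]]}}

```text
clock: 31.85
eef_pos: [606.7, 214.2, 14.4]
tcp_rot: [2.041, 1.57, 0.348]
contact_force: [-0.1, -0.2, -0.9]
opening: 0.668
```

Run:
```python
from h import *
plan(605.2,212.8,-10.5,-97)
p,d=r.grab_frame("scene"); save("s19.png",p,(310,180,390,255),9)
a=np.radians(-7.0);M=np.array([[np.cos(a),-np.sin(a)],[np.sin(a),np.cos(a)]])
z=r.sense()["eef_pos"][2]+24.5
W=np.c_[np.array([[46,29],[46,-29],[46,29],[46,-29]])@M.T+[605.2,212.8],[z,z,z+28,z+28]]
print(((proj("scene",W)-[310,180])*9).round().tolist())
```

```text
pos [606.7 214.2  14.4] jaw -97.0 tilt 0.06 q [0.34 0.59 1.72 0.   0.83 2.03] t 31.85 F [-0.1 -0.2 -0.9] open 0.668
TURN [ 0.03 -0.03 -0.05] then SHIFT cm [ 2.49 -0.13  0.15]
[[501.0, 424.0], [304.0, 443.0], [515.0, 341.0], [315.0, 358.0]]
```

View pics/s19.png

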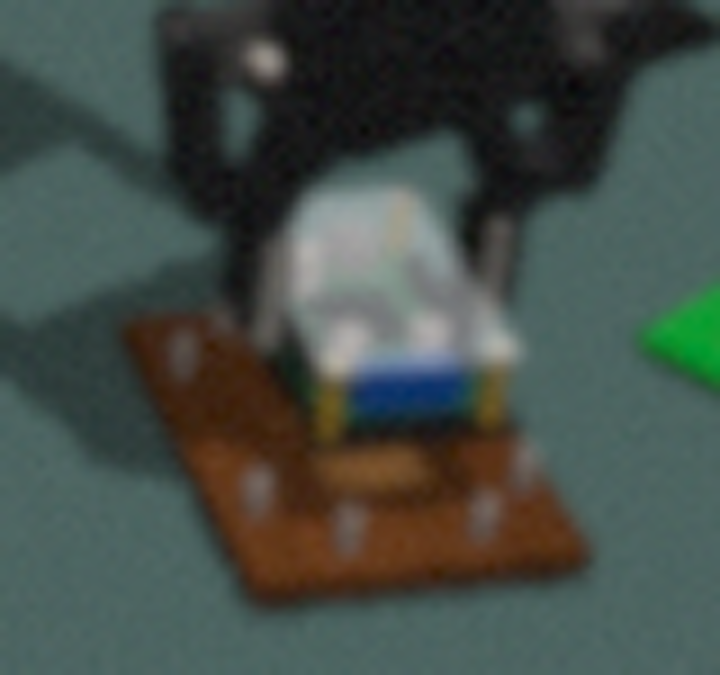

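The module's front corners at (505,425) and (315,448) match the expected (501,424) and (304,443). It is between the pins and about 10 mm above their tops. Lowering in.

>>> {"fn": "jog_arm", "kwargs": {"series": [[0,0,0,0.4,-0.1,0.1,0.5],[0,0,0,0.5,0,0,0.5],[0,0,0,0.5,0,0,0.5],[0,0,0,0.4,0,0,0.5],[0,0,0,0.3,0,0,0.5],[0,0,0,0,0,0,0.5],[0,0,0,0,0,0,0.5]]}}

```text
clock: 32.6
eef_pos: [605.0, 213.1, -7.3]
tcp_rot: [-1.237, 1.571, -2.929]
contact_force: [0.6, 0.7, -1.2]
opening: 0.666
```

>>> {"fn": "jog_arm", "kwargs": {"series": [[0,0,0,0.2,0,0,0.5],[0,0,0,0,0,0,0.5]]}}

```text
clock: 32.8
eef_pos: [605.0, 213.2, -9.3]
tcp_rot: [2.092, 1.571, 0.4]
contact_force: [-0.3, 0.4, -0.9]
opening: 0.665
```

>>> {"fn": "jog_arm", "kwargs": {"series": [[0,0,0,0.1,0,0,0.5],[0,0,0,0,0,0,0.5]]}}

```text
clock: 33.0
eef_pos: [605.0, 213.1, -10.2]
tcp_rot: [-1.509, 1.571, 3.082]
contact_force: [-0.2, -0.0, -0.7]
opening: 0.666
```

>>> {"fn": "jog_arm", "kwargs": {"series": [[0,0,0,0.1,0,0,0.5],[0,0,0,0,0,0,0.5]]}}

```text
clock: 33.2
eef_pos: [605.1, 213.2, -10.4]
tcp_rot: [1.903, 1.571, 0.21]
contact_force: [-3.1, -1.4, 6.7]
opening: 0.665
```

>>> {"fn": "jog_arm", "kwargs": {"series": [[0,0,0,0.1,0,0,0.5],[0,0,0,0,0,0,0.5]]}}

```text
clock: 33.4
eef_pos: [605.1, 213.2, -10.5]
tcp_rot: [1.76, 1.571, 0.068]
contact_force: [-6.5, -2.4, 17.0]
opening: 0.666
```

The module is seated at TCP z=-10.5. Releasing.

>>> {"fn": "jog_arm", "kwargs": {"series": [[0,0,0,-0.1,0,0,0.65],[0,0,0,0,0,0,0.75],[0,0,0,0,0,0,0.85],[0,0,0,0,0,0,1],[0,0,0,0,0,0,1],[0,0,0,0,0,0,1],[0,0,0,-0.3,0,0,1],[0,0,0,-0.8,0,0,1],[0,0,0,-1.5,0,0,1],[0,0,0,-2.5,0,0,1],[0,0,0,-2.5,0,0,1],[0,0,0,-2.5,0,0,1],[0,0,0,-2,0,0,1],[0,0,0,-1,0,0,1],[0,0,0,0,0,0,1]]}}

```text
clock: 34.9
eef_pos: [606.2, 213.5, 122.1]
tcp_rot: [2.028, 1.567, 0.336]
contact_force: [0.6, 0.2, 0.1]
opening: 0.998
```

Run:
```python
from h import *
plan(374.5,-338.7,120,-104)
p,d=r.grab_frame("scene"); save("s20.png",p,(300,140,400,260),5)
C=cloud("scene",d); vv,uu=np.mgrid[:420,:560]; Z=C[...,2]
m=(uu>315)&(uu<380)&(vv>190)&(vv<245)&(Z>35)&(Z<50); q=C[m]; print(m.sum(),np.median(q[:,2]),cv2.minAreaRect(q[:,:2].astype(np.float32)))
p,d=r.grab_frame("top"); C=cloud("top",d); Z=C[...,2]; w=(uu>410)&(uu<490)&(vv>240)&(vv<345)
m=w&(Z>31)&(Z<46); q=C[m]; print("box",m.sum(),np.median(q[:,2]),cv2.minAreaRect(q[:,:2].astype(np.float32)))
```

```text
pos [606.2 213.5 122.1] jaw -97.0 tilt 0.2 q [ 0.34  0.46  1.66 -0.    1.02  2.03] t 34.9 F [0.6 0.2 0.1] open 0.998
TURN [ 7.04 -0.1  -0.18] then SHIFT cm [ 0.21 -9.12 59.19]
444 40.2964630775092 ((608.3060913085938, 212.8798370361328), (59.02048110961914, 94.10084533691406), 82.01270294189453)
box 1680 39.47853937227927 ((373.8000183105469, -338.3783264160156), (65.60137176513672, 158.6710662841797), 76.48949432373047)
```

View pics/s20.png

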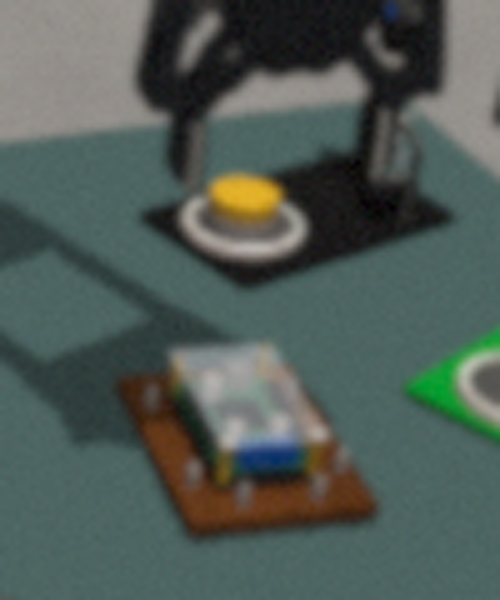

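The module lies flat between the pins, measured (608,213) against the jig at (605,213) and 1° apart. The box is at (374,-338) with its jaw direction at -103.5°. Moving to the box.

>>> {"fn": "jog_arm", "kwargs": {"series": [[6.7,0,0,0,0,0,1],[0,0,0,0,-0.1,1,1],[0,0,0,0,-0.3,2,1],[0,0,0,0,-0.5,3,1],[0,0,0,0,-0.6,4,1],[0,0,0,0,-0.6,4,1],[0,0,0,0,-0.6,4,1],[0,0,0,0,-0.6,4,1],[0,0,0,0,-0.7,4,1],[0,0,0,0,-0.7,4,1],[0,0,0,0,-0.7,4,1],[0,0,0,0,-0.7,4,1],[0,0,0,0,-0.6,4,1],[0,0,0,0,-0.6,4,1],[0,0,0,0,-0.6,4,1],[0,0,0,0,-0.5,3.5,1],[0,0,0,0,-0.4,2.5,1],[0,0,0,0,-0.3,2,1],[0,0,0,0,0,0.8,1],[0,0,0,0,0,0.4,1]]}}

```text
clock: 37.0
eef_pos: [375.5, -340.9, 119.4]
tcp_rot: [-2.094, 1.57, 2.38]
contact_force: [0.1, 1.2, -0.3]
opening: 1.0
```

>>> {"fn": "jog_arm", "kwargs": {"series": [[0,0,0,0,0,0,1],[0,0,0,0,0,0,1]]}}

```text
clock: 37.2
eef_pos: [376.8, -339.8, 119.7]
tcp_rot: [-2.421, 1.57, 2.054]
contact_force: [0.7, -0.5, 0.1]
opening: 1.001
```

Run:
```python
from h import *
plan(374.5,-338.5,-19,-103.7)
p,d=r.grab_frame("scene"); save("s21.png",p,(60,80,200,240),4)
```

```text
pos [ 376.8 -339.8  119.7] jaw -103.6 tilt 0.03 q [-0.74  0.27  1.96  0.    0.91  1.07] t 37.2 F [ 0.7 -0.5  0.1] open 1.001
TURN [ 0.09 -0.02  0.02] then SHIFT cm [13.87 -0.25 -0.08]
```

View pics/s21.png

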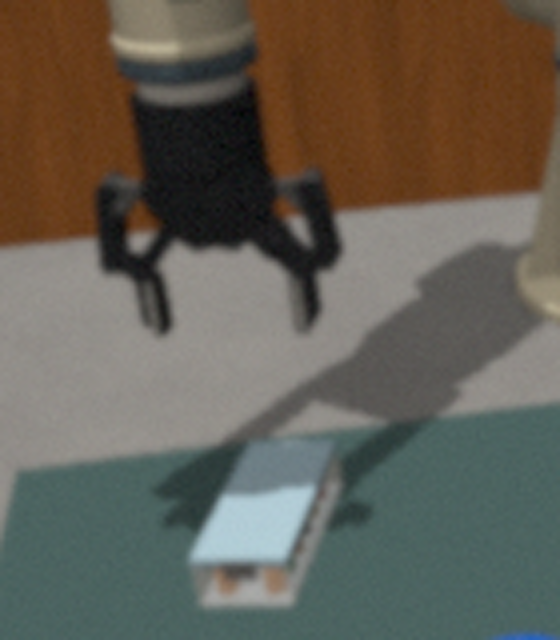

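>>> {"fn": "jog_arm", "kwargs": {"series": [[0,0,0,1,-0.2,0,1],[0,0,0,2,0,-0.1,1],[0,0,0,2.5,0,0,1],[0,0,0,2.5,0,0,1],[0,0,0,2,0,0,1],[0,0,0,1.5,0,0,1],[0,0,0,1,0,0,1],[0,0,0,0.8,0,0,1],[0,0,0,0.5,0,0,1],[0,0,0,0,0,0,1],[0,0,0,0,0,0,0.9],[0,0,0,0,0,0,0.8],[0,0,0,0,0,0,0.7],[0,0,0,0,0,0,0.6],[0,0,0,0,0,0,0.6],[0,0,0,0,0,0,0.6]], "force": 60}}

```text
clock: 38.85
eef_pos: [375.4, -339.6, -17.3]
tcp_rot: [1.072, 1.57, -0.737]
contact_force: [-1.8, 0.4, 7.2]
opening: 0.737
```

Run:
```python
from h import *
plan(374.5,-338.5,-19,-103.7)
p,d=r.grab_frame("scene"); save("s22.png",p,(70,130,190,240),5)
```

```text
pos [ 375.4 -339.6  -17.3] jaw -103.7 tilt 0.07 q [-0.74  0.49  2.03  0.    0.61  1.07] t 38.85 F [-1.8  0.4  7.2] open 0.737
TURN [ 0.02  0.03 -0.06] then SHIFT cm [ 0.17 -0.11 -0.09]
```

View pics/s22.png

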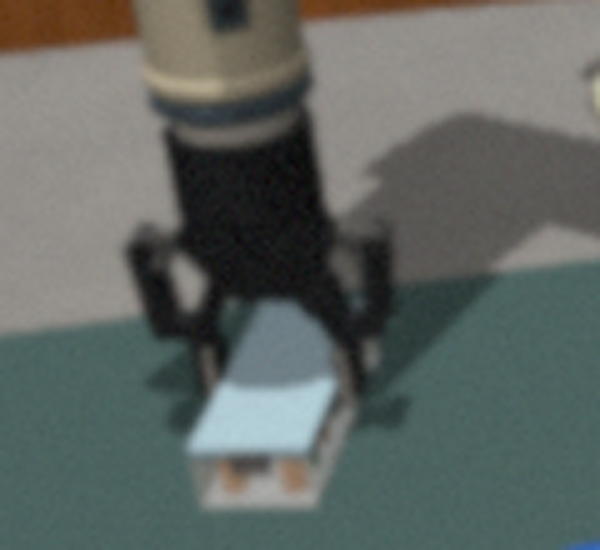

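The box is gripped at 0.737, about 63 mm. Lifting and turning 7° back to match the tray.

>>> {"fn": "jog_arm", "kwargs": {"series": [[0,0,0,-0.2,0,0,0.6],[0,0,0,-0.4,0,0,0.6],[0,0,0,-0.8,0,0,0.6],[0,0,0,-1.5,0,0,0.6],[0,0,0,-2,0,0,0.6],[0,0,0,-1.8,0,0,0.6],[0,0,0,-1,0,0,0.6],[0,0,0,-0.5,0,0,0.6],[-2.5,0,0,0,0,0,0.6],[-2.9,0,0,0,0,0,0.6],[-1.5,0,0,0,0,0,0.6],[0,0,0,0,0,0,0.6],[0,0,0,0,0,0,0.6]]}}

```text
clock: 40.2
eef_pos: [374.9, -339.0, 63.5]
tcp_rot: [-2.204, 1.57, 2.389]
contact_force: [-0.2, -0.3, -2.7]
opening: 0.735
```

Run:
```python
from h import *
plan(459.2,10,65,-96.8)
p,d=r.grab_frame("scene"); save("s23.png",p,(70,90,190,240),4)
```

```text
pos [ 374.9 -339.    63.5] jaw -96.8 tilt 0.03 q [-0.74  0.35  2.    0.    0.79  0.95] t 40.2 F [-0.2 -0.3 -2.7] open 0.735
TURN [-0.03 -0.02  0.03] then SHIFT cm [ -0.15   4.24 -35.66]
```

View pics/s23.png

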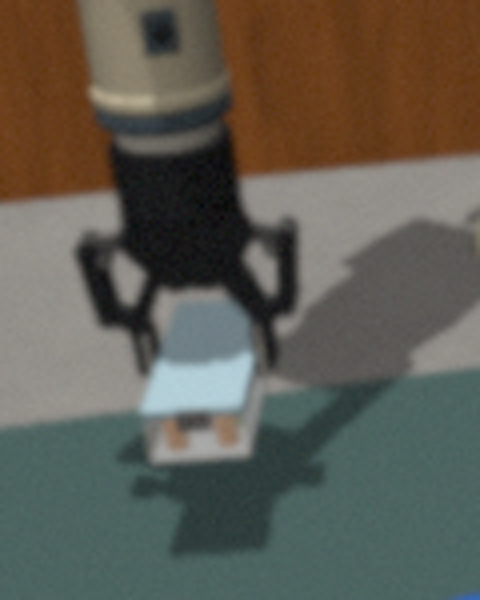

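The box is held level, crop (200,385), and clear of the bench. Moving over the tray.

>>> {"fn": "jog_arm", "kwargs": {"series": [[0,0,0,0,0.1,-0.7,0.6],[0,0,0,0,0.2,-1.5,0.6],[0,0,0,0,0.3,-2.3,0.6],[0,0,0,0,0.3,-3,0.6],[0,0,0,0,0.4,-3,0.6],[0,0,0,0,0.4,-3,0.6],[0,0,0,0,0.4,-3,0.6],[0,0,0,0,0.4,-3,0.6],[0,0,0,0,0.4,-3,0.6],[0,0,0,0,0.4,-3,0.6],[0,0,0,0,0.3,-3,0.6],[0,0,0,0,0.3,-2.7,0.6],[0,0,0,0,0.2,-2,0.6],[0,0,0,0,0.1,-1.3,0.6],[0,0,0,0,0,-0.8,0.6],[0,0,0,0,0,-0.4,0.6],[0,0,0,0,0,0,0.6],[0,0,0,0,0,0,0.6]]}}

```text
clock: 42.05
eef_pos: [458.6, 9.9, 63.8]
tcp_rot: [-0.864, 1.571, -2.554]
contact_force: [-0.3, -0.5, -3.1]
opening: 0.732
```

Run:
```python
from h import *
plan(459.2,10,-13.3,-96.8)
p,d=r.grab_frame("scene"); save("s24.png",p,(200,90,340,250),4)
```

```text
pos [458.6   9.9  63.8] jaw -96.8 tilt 0.01 q [ 0.02  0.29  2.1  -0.    0.75  1.71] t 42.05 F [-0.3 -0.5 -3.1] open 0.732
TURN [0.01 0.01 0.01] then SHIFT cm [ 7.71  0.06 -0.02]
```

View pics/s24.png

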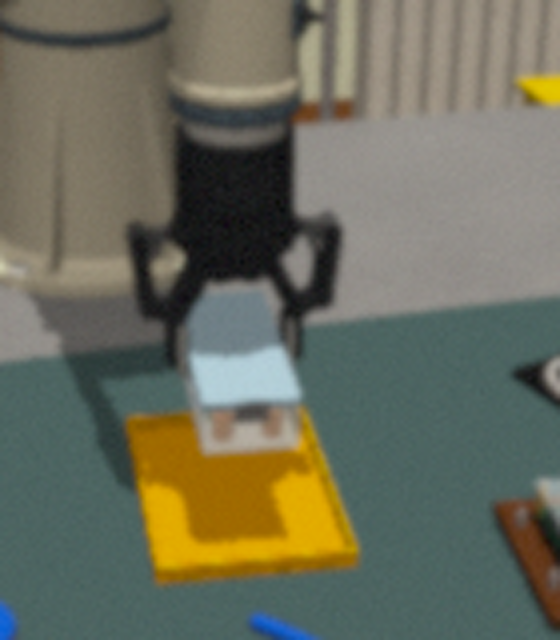

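The box is square over the tray, crop (245,380) with the tray at (240,500). Lowering most of the way.

>>> {"fn": "jog_arm", "kwargs": {"series": [[0,0,0,0.5,0,0,0.6],[0,0,0,1,0,0,0.6],[0,0,0,1.5,0,0,0.6],[0,0,0,1.5,0,0,0.6],[0,0,0,1.2,0,0,0.6],[0,0,0,0.8,0,0,0.6],[0,0,0,0.5,0,0,0.6],[0,0,0,0.3,0,0,0.6],[0,0,0,0,0,0,0.6],[0,0,0,0,0,0,0.6]]}}

```text
clock: 43.1
eef_pos: [459.1, 10.4, -8.9]
tcp_rot: [1.738, 1.57, 0.049]
contact_force: [0.4, -0.3, -3.3]
opening: 0.734
```

>>> {"fn": "jog_arm", "kwargs": {"series": [[0,0,0,0.2,0,0,0.6],[0,0,0,0,0,0,0.6]]}}

```text
clock: 43.3
eef_pos: [459.0, 10.4, -11.1]
tcp_rot: [1.733, 1.57, 0.044]
contact_force: [-0.2, -0.2, -3.0]
opening: 0.733
```

>>> {"fn": "jog_arm", "kwargs": {"series": [[0,0,0,0.1,0,0,0.6],[0,0,0,0,0,0,0.6]]}}

```text
clock: 43.5
eef_pos: [458.8, 10.4, -12.2]
tcp_rot: [2.172, 1.571, 0.483]
contact_force: [0.0, 0.3, -2.9]
opening: 0.736
```

>>> {"fn": "jog_arm", "kwargs": {"series": [[0,0,0,0.1,0,0,0.6],[0,0,0,0,0,0,0.6]]}}

```text
clock: 43.7
eef_pos: [458.9, 10.4, -13.2]
tcp_rot: [1.736, 1.571, 0.047]
contact_force: [0.1, 0.1, -2.1]
opening: 0.735
```

>>> {"fn": "jog_arm", "kwargs": {"series": [[0,0,0,0.1,0,0,0.6],[0,0,0,0,0,0,0.6]]}}

```text
clock: 43.9
eef_pos: [458.9, 10.4, -13.3]
tcp_rot: [1.491, 1.571, -0.198]
contact_force: [-5.0, 0.6, 15.9]
opening: 0.735
```

Seated at the predicted height. Releasing, rising, and moving aside so the top camera can see.

>>> {"fn": "jog_arm", "kwargs": {"series": [[0,0,0,-0.1,0,0,0.72],[0,0,0,0,0,0,0.8],[0,0,0,0,0,0,0.9],[0,0,0,0,0,0,1],[0,0,0,0,0,0,1],[0,0,0,0,0,0,1],[0,0,0,-0.3,0,0,1],[0,0,0,-0.8,0,0,1],[0,0,0,-1.5,0,0,1],[0,0,0,-2.5,0,0,1],[0,0,0,-2.5,0,0,1],[0,0,0,-2.5,0,0,1],[0,0,0,-2.5,0,0,1],[0,0,0,-2.5,0,0,1],[0,0,0,-2,0,0,1],[0,0,0,-1,0,0,1],[0,0,0,0,0,0,1]]}}

```text
clock: 45.6
eef_pos: [459.7, 10.4, 169.2]
tcp_rot: [1.723, 1.568, 0.034]
contact_force: [-0.2, 0.4, -0.1]
opening: 1.001
```

>>> {"fn": "jog_arm", "kwargs": {"series": [[0,0,0,0,-0.2,1,1],[0,0,0,0,-0.4,2,1],[0,0,0,0,-0.5,3,1],[0,0,0,0,-0.5,4,1],[0,0,0,0,-0.5,4,1],[0,0,0,0,-0.5,4,1],[0,0,0,0,-0.5,4,1],[0,0,0,0,-0.5,4,1],[0,0,0,0,-0.5,4,1],[0,0,0,0,-0.3,4,1],[0,0,0,0,0,3,1],[0,0,0,0,0,2,1],[0,0,0,0,0,1,1],[0,0,0,0,0,0,1],[0,0,0,0,0,0,1],[0,0,0,0,0,0,1]]}}

```text
clock: 47.2
eef_pos: [367.9, -380.5, 167.5]
tcp_rot: [-2.434, 1.57, 2.161]
contact_force: [-0.6, 0.4, 0.5]
opening: 1.0
```

Run:
```python
from h import *
plan(375,-339,150,-97)
s=r.grab_frame("scene")[0]; save("s25.png",s)
p,d=r.grab_frame("top"); save("t25.png",p); C=cloud("top",d); Z=C[...,2]; vv,uu=np.mgrid[:420,:560]
def rr(n,w,lo,hi):
    m=(uu>=w[0])&(uu<w[2])&(vv>=w[1])&(vv<w[3])&(Z>lo)&(Z<hi); q=C[m]; print(n,m.sum(),np.median(q[:,2]).round(1),[np.round(k,1) for k in cv2.minAreaRect(q[:,:2].astype(np.float32))])
rr("tin (387,319)",(150,262,198,308),29,42); rr("reel (631,-198)",(355,165,415,215),47,60); rr("board (605,213) 82.9",(185,160,255,240),37,50); rr("box (459,10) 83.2",(255,200,345,310),37,52)
```

```text
pos [ 367.9 -380.5  167.5] jaw -96.7 tilt 0.06 q [-0.81  0.24  1.87  0.    1.03  0.88] t 47.2 F [-0.6  0.4  0.5] open 1.0
TURN [ 0.28 -0.04  0.04] then SHIFT cm [ 1.75  0.2  -4.2 ]
tin (387,319) 265 34.3 [array([385.8, 317.9]), array([41.2, 44.5]), np.float64(1.0)]
reel (631,-198) 428 53.4 [array([ 629.4, -197.8]), array([61.6, 61.5]), np.float64(65.9)]
board (605,213) 82.9 845 43.0 [array([604.7, 212. ]), array([58.5, 93.4]), np.float64(82.9)]
box (459,10) 83.2 1703 43.1 [array([456.2,   9. ]), array([ 64.1, 158.5]), np.float64(82.9)]
```

View pics/t25.png

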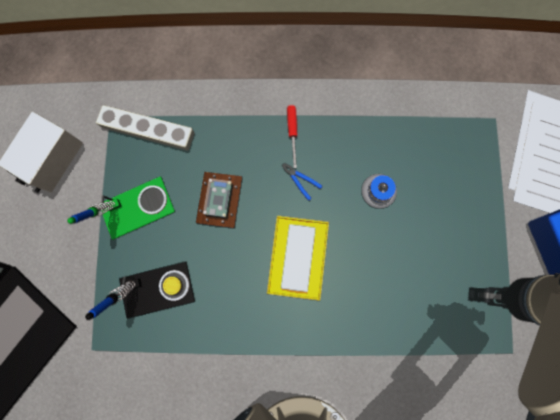

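View pics/s25.png

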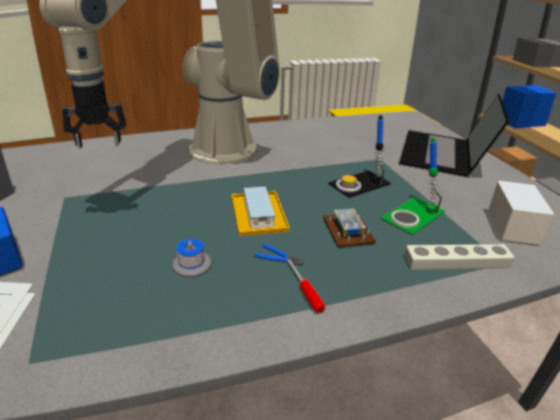

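Both views show the tin in the dish (173,286), the reel on the spindle (382,188), the module between the pins (218,198) and the box in the tray (298,257). The screwdriver and cutters look unmoved, and the arm is clear.

```bash
python3 -c "
from rig import r
print(r.sign_off())"
```

```text
the job is handed in; nothing more can be done
None
```

The flux tin, solder reel, board module and parts box are all in their places, put there in that order. The job was handed in at about 47 s on the clock. No verdict is reported, so this rests on my own last checks.

**Final positions:** the last top view, with the arm clear, gave these offsets from each seat:

| Thing | Off its seat | Angle to seat |
|---|---|---|
| Tin | about 2 mm | not applicable (round) |
| Reel | about 2 mm | not applicable (round) |
| Module | about 1 mm | under 0.5° |
| Box | about 3 mm | under 0.5° |

- **Heights:** all four top surfaces are within about 1.5 mm of the seated height.
- **Bystanders:** the screwdriver and cutters looked unmoved in the pictures; I did not measure them.

**What disagreed:**
- **First grasp missed:** my first close on the tin caught nothing. The pictures showed the real fingertips about 32 mm above the reported TCP height. After that I set heights from the images and from the force at contact. Every seat was then reached at the height I predicted.
- **Small camera difference:** the scene camera read about 2–3 mm farther in x than the top camera, within tolerance.

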